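# Restock the lantern lane and sort the loose lamp parts

## Task

Clear the packing table. First pull the old lantern that stands in the lane forward to the lane's front stop (the closed end, nearest the robot) (a gap of a finger's breadth is fine), then stand the loose new lantern in the lane close up behind it, so that the old one leaves first. Before or after that, put the round light, the bar light and the plug block each flat on the floor of the tray that already holds one of its kind. Keep both lanterns upright all the time and let go of everything.

Things in the scene. Friction and masses are not known exactly. Their poses are not given: they have to be found in the camera images.
- lantern_old: the old lantern, which starts inside the lane, away from its front stop: lamp body 56 x 56 mm square, 85 mm tall (thin rigid wire bail over the top to 103 mm, in the plane of its x and z axes), white with green end caps, 0.22 kg. Origin: centre of the underside, z up. Grip it across two opposite flat sides, at 40 to 70 mm above its underside.
- lantern_new: the new lantern, alike, which starts on the table in front of the trays: lamp body 56 x 56 mm square, 85 mm tall (thin rigid wire bail over the top to 103 mm, in the plane of its x and z axes), white with green end caps, 0.22 kg. Origin: centre of the underside, z up. Grip it across two opposite flat sides, at 40 to 70 mm above its underside.
- puck_light: loose round push light, a disc 58 mm in diameter and 30 mm tall with a domed top, white over a green base, 0.09 kg, on the table in front of the trays. Origin: centre of the underside, z up.
- bar_light: loose bar light, a slim straight block 78 mm (x) x 26 mm (y) x 30 mm tall, white with green ends, 0.08 kg, on the table in front of the trays. Origin: centre of the underside, x along its length, z up. Grip across y.
- plug_block: loose charger plug block, 46 mm (x) x 36 mm (y) x 30 mm tall, white, 0.07 kg, with two flat steel prongs that stick out 15 mm from its +x face at half height; on the table in front of the trays. Origin: centre of the block's underside (prongs not counted), x towards the prongs, z up. Grip across y.
- lane: fixed lantern lane: white floor 170 (x) x 86 (y) mm, 4 mm thick; aluminium side rails 76 mm apart inside and a front stop across the -x end (inner face x = -80 mm), all 18 mm high over the table; +x end open. Origin: centre of the underside, x away from the stop, z up. A lantern touching the stop has its centre at x = -52 mm, one touching that from behind at x = +4 mm.
- tray_puck: fixed grey tray, 150 (x) x 90 (y) mm outside; walls 3 mm thick, 12 mm high over the table; floor 3 mm thick. Fixed at its far (+x) end it holds a sample round push light (centre at x = +41 mm). Free floor x = -72 to +12 mm, y = +-42 mm: set the loose one about x = -30, y = 0. The trays differ only by the sample. Origin: centre of the underside, x towards the sample, z up
- tray_bar: fixed grey tray, 150 (x) x 90 (y) mm outside; walls 3 mm thick, 12 mm high over the table; floor 3 mm thick. Fixed at its far (+x) end it holds a sample bar light (centre at x = +57 mm). Free floor x = -72 to +44 mm, y = +-42 mm; lay the bar along x: set the loose one about x = -15, y = 0. The trays differ only by the sample. Origin: centre of the underside, x towards the sample, z up
- tray_plug: fixed grey tray, 150 (x) x 90 (y) mm outside; walls 3 mm thick, 12 mm high over the table; floor 3 mm thick. Fixed at its far (+x) end it holds a sample plug block (centre at x = +52 mm). Free floor x = -72 to +34 mm, y = +-42 mm; lay the block along x: set the loose one about x = -25, y = 0. The trays differ only by the sample. Origin: centre of the underside, x towards the sample, z up

How it is judged (in metres and radians):
On the way, in this order (a step that is already met when the one before it is completed fails the run):
1. the old lantern stands upright in the lane at its front stop (gap under 20 mm) (x of lantern_old in the frame of lane between -0.056 and -0.032 m and y of lantern_old in the frame of lane between -0.014 and 0.014 m and z of lantern_old in the frame of lane between 0.001 and 0.008 m and angle between lantern_old's own z axis and vertical below 0.1 rad), for 0.2 s.
2. the new lantern stands upright in the lane close behind the old one, which is still at the stop (all of step 1 and x of lantern_new in the frame of lane between -0.005 and 0.05 m and y of lantern_new in the frame of lane between -0.014 and 0.014 m and z of lantern_new in the frame of lane between 0.001 and 0.008 m and angle between lantern_new's own z axis and vertical below 0.1 rad and horizontal distance between lantern_old and lantern_new between 0.05 and 0.077 m), for 0.2 s.
At the end, for the whole second after the job is handed in: Old lantern upright on the lane floor, under 20 mm from the front stop; new one upright on the lane floor behind it, gap under about 20 mm; round light, bar light and plug block each flat on the floor of the tray holding its own kind; all at rest and released (all of step 2 and x of puck_light in the frame of tray_puck between -0.075 and 0.06 m and y of puck_light in the frame of tray_puck between -0.045 and 0.045 m and z of puck_light in the frame of tray_puck between 0 and 0.007 m and angle between each of puck_light, bar_light, plug_block's own z axis and vertical below 0.1 rad and x of bar_light in the frame of tray_bar between -0.075 and 0.06 m and y of bar_light in the frame of tray_bar between -0.045 and 0.045 m and z of bar_light in the frame of tray_bar between 0 and 0.007 m and x of plug_block in the frame of tray_plug between -0.075 and 0.06 m and y of plug_block in the frame of tray_plug between -0.045 and 0.045 m and z of plug_block in the frame of tray_plug between 0 and 0.007 m and linear speed of each of lantern_new, puck_light, bar_light, plug_block, lantern_old below 0.02 m/s and angular speed of each of lantern_new, puck_light, bar_light, plug_block, lantern_old below 0.2 rad/s); the robot touches nothing.
It fails at once if a lantern is tipped over (more than 35 degrees) (angle between any of lantern_old, lantern_new's own z axis and vertical above 0.61 rad).
It also fails if it takes over 131 s, if anything falls off the work surface, if the arm or the gripper's body presses on something with over 40 N, if the wrist force passes 120 N, or if a joint passes its speed limit or range.

## Robot

A 6-joint arm with a two-finger parallel gripper is mounted at the origin on the work surface. World frame = base frame: x ahead of the robot, y to its left, z up, the work surface at z = 0. Lengths are in m, angles in degrees, forces in N, time in s.
With the tool pointing down it reaches from about 0.35 to 1 m from the base axis. Payload 7.1 kg.
Tool frame: the origin (TCP) lies at the very end of the fingers, on their centre line; the grasp point (between the pads) lies 19 mm behind it (bot.grasp_offset is the distance from the TCP to the grasp point, in m); x points along the fingers, y is the direction in which the jaws open and shut, and the axes are right-handed (so a half turn about x gives the same grasp; the last joint's range is limited). The gripper opens to 85 mm and grips with 20 to 120 N. Pads are 22 mm wide; open, the fingers measure 114 mm over their backs; the gripper's body (76 mm by 85 mm) begins 54 mm behind the grasp point. The pads swing forward as they close: fully open they stand 13 mm farther back than shut.
Start: joints at [-76.719, 24.242, 93.386, -0, 62.372, -1.089], TCP at [0.155, -0.605, 0.207] pointing down, gripper open.
Joint ranges: [-172.04, 172.04], [-51.8, 120.97], [4.93, 147.93], [-75.15, 255.16], [6.16, 154.13], [-145.62, 145.62]. Speed limits (degrees/s): [136.94, 136.94, 172.46, 180, 180, 180].

## Interface

Orientations are given as [roll, pitch, yaw] about the fixed x, y, z axes, in that order (R = Rz(yaw) Ry(pitch) Rx(roll)).
In Python, from bench import bot gives the robot as it stands.
- The arm moves only by the tool play_rows, never from a script. Its argument "increments" is a list of rows, each an object of numbers: "dx", "dy", "dz": the shift along the world's x, y, z in m; "yaw": the turn about the world's z in degrees. A call has 1 to 5 rows; each row is the pose to reach, as a shift and turn from the pose measured when the call began; what a row does not reach only later rows make up. A row lasts 1/10 s, in which the tool goes at most 50 mm and 8.59 degrees, less where a joint would pass 70% of its speed; a pose out of reach is approached as far as the arm can. A call with a gripper value outside its range is refused whole. "fingers" is the opening in per cent of the stroke, from 0 (shut) to 100 (fully open), set as the call begins (left out, the last holds). The fingers move at their own pace and stop on an object; "newtons" is the grip in N (left out, the last holds). Time passes only in rows, so rows that repeat a pose let the fingers close. It gives the time, the measured TCP pose, the force and the opening at its end, in the units of the state.
- bot.get_state(): the state, without advancing time (a new reading comes with each control period).
- bot.grab_frame(name): name is "scene" or "top" or "wrist"; returns a dict with "image" (400x640x3 uint8, red, green, blue), "fov_y" (degrees; the focal length in pixels is half the picture's height over the tangent of half this angle, whatever the lens; pixels are square), "cx", "cy" (the principal point, pixels), "R" (3x3) and "t" (3): a world point X has camera coordinates R X + t; the wrist camera has in their place "tool_from_camera" (4x4, takes a point from camera to tool coordinates, whose origin is the TCP and whose axes are the tool frame's). Camera axes: x right, y down, z forward; pixel columns grow to the right and rows downward; lengths in m; the calibration is good to about 2 mm. The wrist camera is an equidistant fisheye: a pixel r from the principal point sees the ray r / f radians off the axis. A picture is of the moment at which its call begins: read the wrist's pose just before it. There is no depth.
- bot.close_job(): hands the job in, once; it reports no verdict.
The state is a dict: "time_s": time; "qpos": joint angles; "joint_velocities": joint speeds; "effort": joint torques, N m; "eef_pos": TCP position; "tool_rot": TCP orientation; "ft_force": force on the tool from outside, world axes, zero at the start; "ft_torque": the same for the moment, N m; "width": finger opening in m.
Only numpy, scipy, OpenCV 4.12 (cv2) and the standard library are available. Lean on these libraries where they do the work, as an engineer would, in place of code of your own. Each camera call takes 0.05 s, during which the arm holds its last target.

## Working session

There is one attempt and no reset: what is moved stays moved. The work goes in short steps, Python scripts to look and compute and a tool call to move; the robot and the scene stay as the last step left them, time stands still between calls to the robot, and variables do not carry over. Pictures are saved under pics/ and viewed, and the job is handed in when it is done.

Besides the shell and the picture viewer there is one more tool, called after "Emit:" as name([rows], argument=value, ...), one row to a line, values as JSON. play_rows: Moves the arm, as the interface text tells. Its arguments: {"type":"object","properties":{"increments":{"type":"array","items":{"type":"object","properties":{"dx":{"type":"number"},"dy":{"type":"number"},"dz":{"type":"number"},"yaw":{"type":"number"}}}},"fingers":{"type":"number"},"newtons":{"type":"number"}},"required":["increments"]}

```bash
ls; mkdir -p pics
cat > h.py <<'E'
import numpy as np, cv2
from bench import bot
def grab(n):
    f=bot.grab_frame(n); return f
def save(f,name,crop=None,scale=1):
    im=cv2.cvtColor(f["image"],cv2.COLOR_RGB2BGR)
    if crop: im=im[crop[1]:crop[3],crop[0]:crop[2]]
    if scale!=1: im=cv2.resize(im,None,fx=scale,fy=scale,interpolation=cv2.INTER_CUBIC)
    cv2.imwrite("pics/"+name,im)
def foc(f): return f["image"].shape[0]/2/np.tan(np.radians(f["fov_y"])/2)
def ray2plane(f,u,v,z):
    F=foc(f);R=np.array(f["R"]);t=np.array(f["t"])
    d=R.T@np.array([(u-f["cx"])/F,(v-f["cy"])/F,1]);c=-R.T@t
    return c+d*(z-c[2])/d[2]
E
python3 - <<'E'
from h import *
for n in ["top","scene"]:
    f=grab(n);save(f,n+"0.png"); print(n,foc(f),f["cx"],f["cy"],-np.array(f["R"]).T@np.array(f["t"]));print(np.array(f["R"]).round(3))
s=bot.get_state();print(s["time_s"],s["eef_pos"],s["tool_rot"],s["width"],bot.grasp_offset)
E
```

```text
pics
top 463.6294135059778 321.18923070449534 196.71667713558062 [0.47160367 0.0068043  0.93429994]
[[-0.028 -0.999  0.036]
 [-0.999  0.027 -0.043]
 [ 0.042 -0.037 -0.998]]
scene 475.20959059752164 323.60414221320366 190.45908690761624 [ 1.12886956 -0.27990352  0.85312166]
[[ 0.383  0.924 -0.007]
 [ 0.717 -0.303 -0.628]
 [-0.583  0.236 -0.778]]
0.1 [ 0.15501088 -0.60490823  0.20651372] [-90.54166991  89.91835912 103.82834316] 0.08517291324252275 0.0187
```

View pics/top0.png

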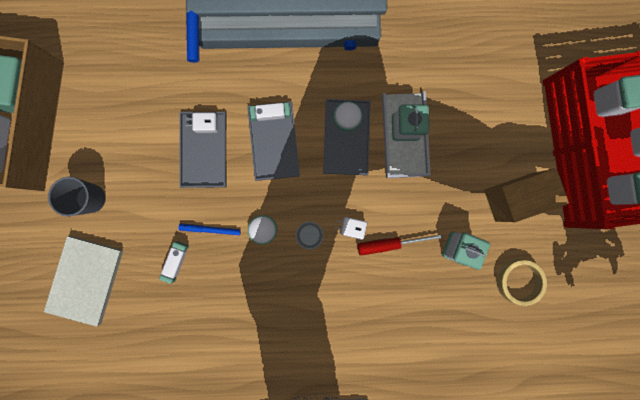

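View pics/scene0.png

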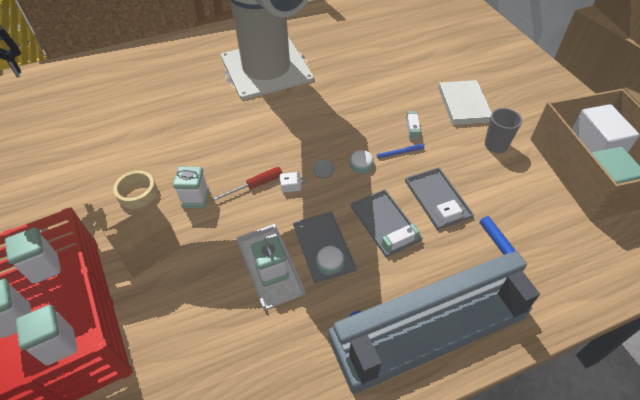

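The top view shows the plug tray (203,149), bar tray (273,138), puck tray (347,137) and lane (407,135). The loose items are the bar (173,262), puck (262,230), plug (353,228) and new lantern (468,250). Next I'll zoom in.

Run:
```python
from h import *
f=grab("top");save(f,"t1.png",(160,80,320,200),5);save(f,"t2.png",(310,80,450,190),5);save(f,"t3.png",(150,200,310,300),5);save(f,"t4.png",(330,195,500,285),4.5)
f=grab("scene");save(f,"s1.png",(220,160,480,310),3);save(f,"s2.png",(160,100,430,210),3)
```

```text
(no output)
```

View pics/t1.png

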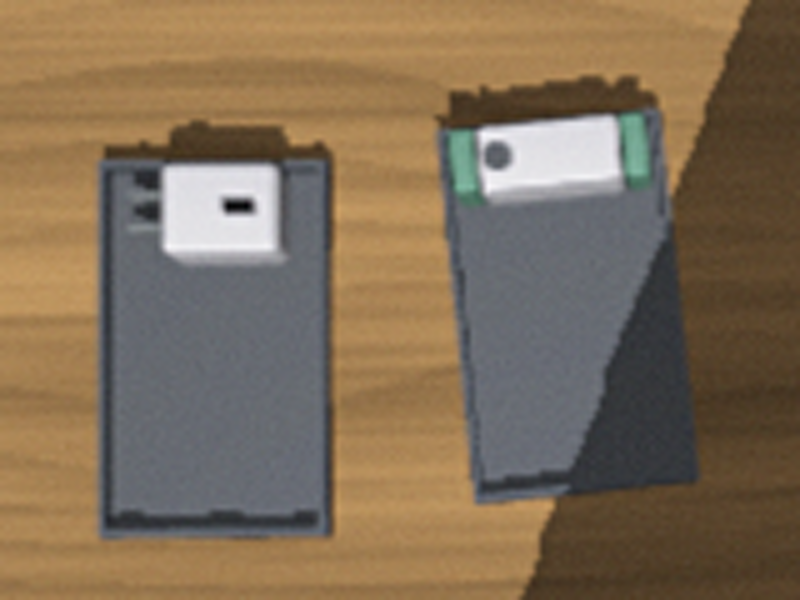

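View pics/t2.png

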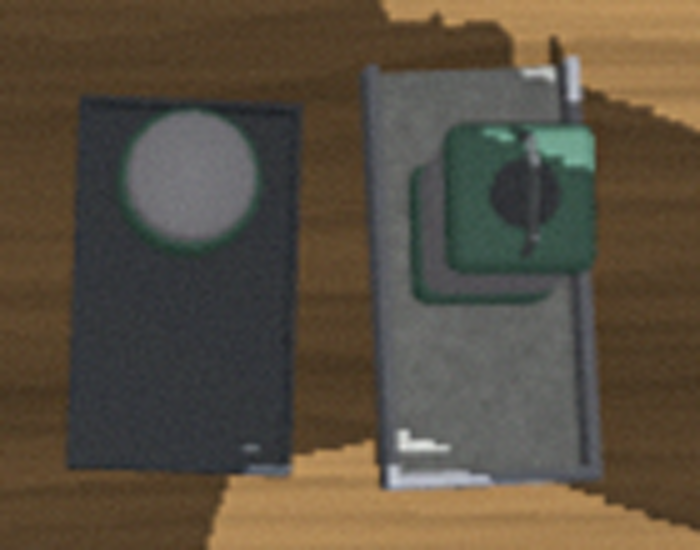

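View pics/t3.png

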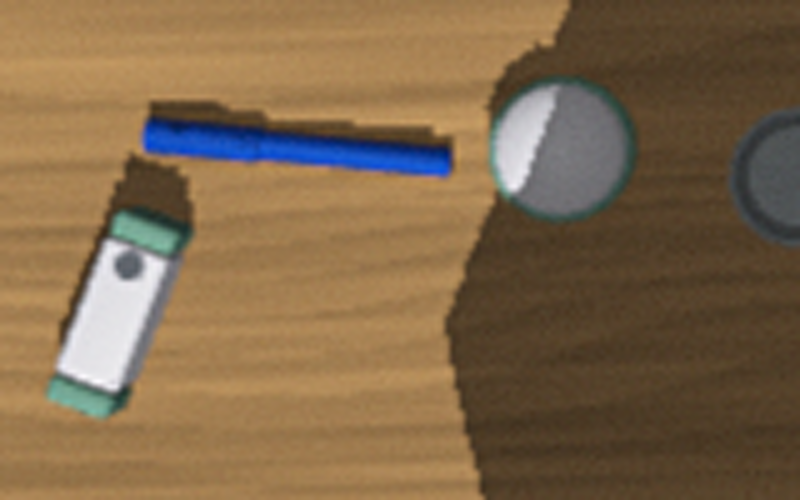

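View pics/t4.png

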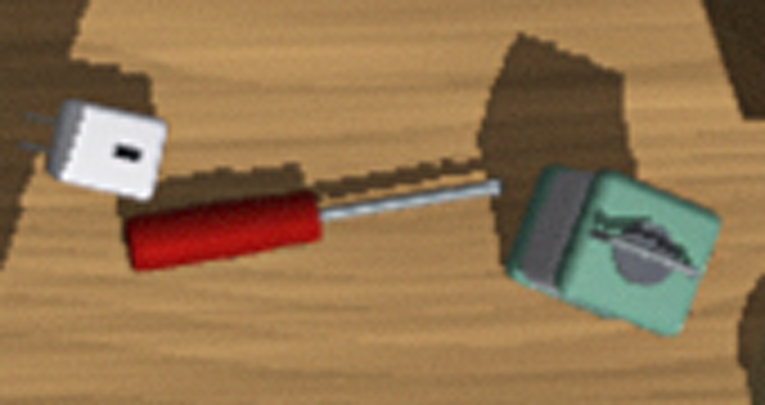

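View pics/s1.png

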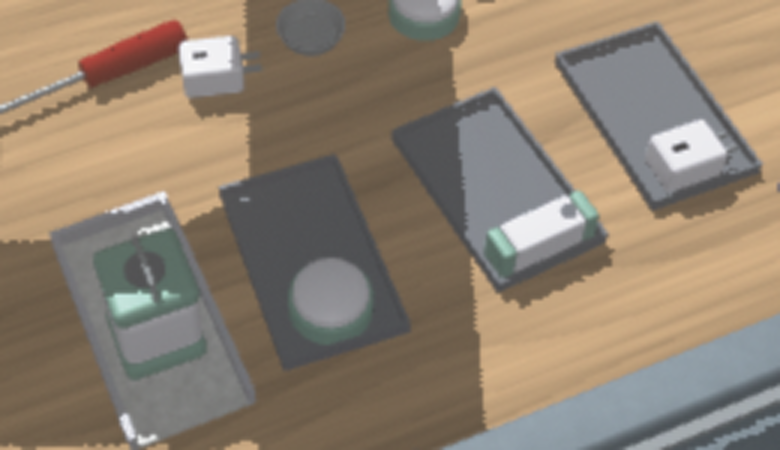

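View pics/s2.png

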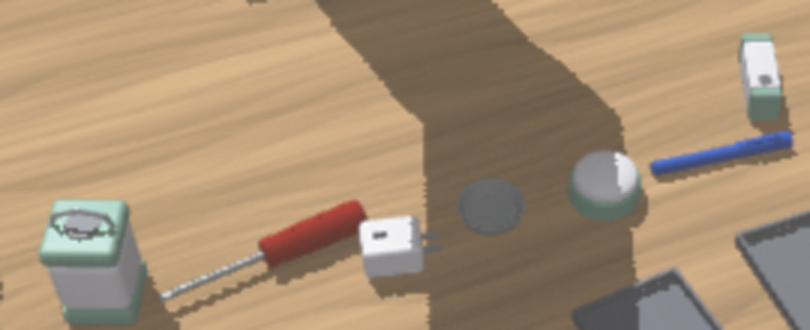

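The zooms show all four fixtures and every item clearly. The screwdriver handle lies just below the plug. I'll enlarge the two blocks and compute positions.

Run:
```python
from h import *
f=grab("top")
im=cv2.cvtColor(f["image"],cv2.COLOR_RGB2BGR)
a=cv2.resize(im[235:290,150:195],None,fx=9,fy=9,interpolation=cv2.INTER_CUBIC)
b=cv2.resize(im[210:265,332:377],None,fx=8.8,fy=9,interpolation=cv2.INTER_CUBIC)
cv2.imwrite("pics/ab.png",np.hstack([a,b]))
def P(pts,off,s,z): return np.array([ray2plane(f,off[0]+(p[0]+.5)/s-.5,off[1]+(p[1]+.5)/s-.5,z) for p in pts])
def rep(n,pts,off,s,z):
    w=P(pts,off,s,z)[:,:2]; c=w.mean(0); 
    e=[np.linalg.norm(w[(i+1)%4]-w[i])*1e3 for i in range(4)]
    # x axis: from edge 3-2 (bottom) to 0-1 (top)
    d=(w[0]+w[1]-w[2]-w[3]); print(n,c.round(4),"yaw",np.degrees(np.arctan2(d[1],d[0])).round(1),"edges",np.round(e,1))
rep("tplug",[(102,158),(330,158),(330,537),(101,537)],(160,80),5,.012)
rep("tbar",[(438,122),(658,102),(700,480),(478,502)],(160,80),5,.012)
rep("tpuck",[(80,97),(300,105),(290,472),(68,468)],(310,80),5,.012)
rep("lane",[(365,66),(578,57),(603,478),(382,488)],(310,80),5,.018)
rep("lold",[(445,124),(596,124),(597,273),(444,273)],(310,80),5,.085)
rep("lnew",[(595,168),(722,212),(682,337),(555,295)],(330,195),4.5,.085)
print("puck",P([(563,149)],(150,200),5,.004))
print("driver",P([(130,225),(320,195),(320,240),(130,270)],(330,195),4.5,.01).round(3))
```

```text
tplug [0.6117 0.2049] yaw -1.1 edges [ 90.  151.4  89.7 150.9]
tbar [0.627 0.065] yaw 4.8 edges [ 88.2 153.   88.5 153.1]
tpuck [ 0.6302 -0.0816] yaw -3.4 edges [ 88.9 148.7  89.1 149.8]
lane [ 0.632  -0.2007] yaw 0.8 edges [ 86.5 170.4  89.  170.1]
lold [ 0.6473 -0.201 ] yaw -2.1 edges [56.7 56.  57.3 55.9]
lnew [ 0.4003 -0.2995] yaw -20.2 edges [55.6 53.9 55.2 54.7]
puck [[0.44896276 0.09192832 0.004     ]]
driver [[ 0.413 -0.099  0.01 ]
 [ 0.424 -0.184  0.01 ]
 [ 0.404 -0.184  0.01 ]
 [ 0.393 -0.098  0.01 ]]
```

View pics/ab.png

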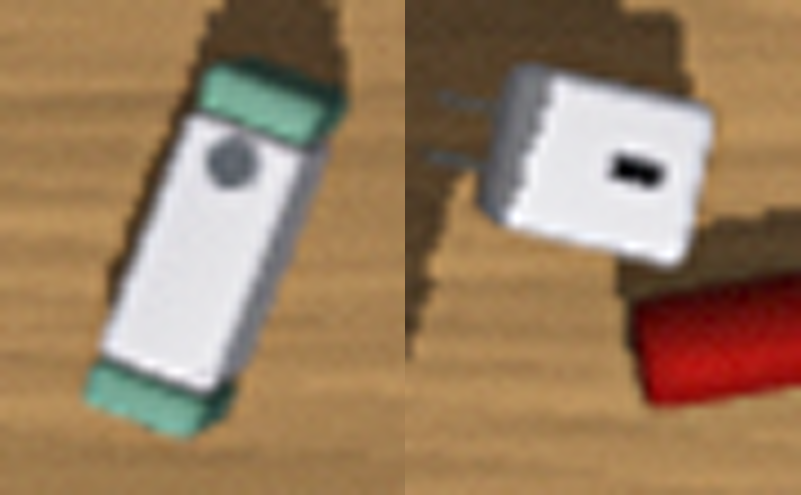

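Run:
```python
from h import *
f=grab("top")
def rep(n,pts,off,sx,sy,z,):
    w=np.array([ray2plane(f,off[0]+(p[0]+.5)/sx-.5,off[1]+(p[1]+.5)/sy-.5,z)[:2] for p in pts]);c=w.mean(0)
    e=[np.linalg.norm(w[(i+1)%4]-w[i])*1e3 for i in range(4)]
    d=(w[0]+w[1]-w[2]-w[3]); print(n,c.round(4),"yaw",np.degrees(np.arctan2(d[1],d[0])).round(1),"edges",np.round(e,1))
rep("bar",[(208,72),(328,115),(188,437),(83,400)],(150,235),9,9,.03)
rep("plug",[(125-10,222),(121-1,65),(307,104),(285,267)][:0] or [(492-405,220),(522-405,64),(713-405,104),(690-405,267)],(332,210),8.8,9,.03)
# check with scene view: back-project these
g=grab("scene");F=foc(g);R=np.array(g["R"]);t=np.array(g["t"])
im=cv2.cvtColor(g["image"],cv2.COLOR_RGB2BGR);im=cv2.resize(im,None,fx=1,fy=1)
def dot(c,z,yaw,hx,hy,col):
    a=np.radians(yaw);pts=[]
    for sx,sy in [(1,1),(1,-1),(-1,-1),(-1,1)]:
        X=np.array([c[0]+np.cos(a)*sx*hx-np.sin(a)*sy*hy,c[1]+np.sin(a)*sx*hx+np.cos(a)*sy*hy,z]);q=R@X+t
        pts.append([F*q[0]/q[2]+g["cx"],F*q[1]/q[2]+g["cy"]])
    return np.array(pts)
big=cv2.resize(im[90:310,150:480],None,fx=2.4,fy=2.4,interpolation=cv2.INTER_CUBIC)
for a in [((.6117,.2049),.012,-1.1,.075,.045),((.627,.065),.012,4.8,.075,.045),((.6302,-.0816),.012,-3.4,.075,.045),((.632,-.2007),.018,.8,.085,.043),((.6473,-.201),.089,-2.1,.028,.028),((.4003,-.2995),.085,-20.2,.028,.028)]:
    p=(dot(*a,0)-[150,90])*2.4; cv2.polylines(big,[np.int32(p)],True,(0,0,255),1)
cv2.imwrite("pics/chk.png",big)
```

```text
bar [0.3903 0.2634] yaw -23.0 edges [27.1 74.  23.6 74. ]
plug [ 0.4476 -0.0894] yaw 76.1 edges [34.4 43.4 35.7 45.2]
```

View pics/chk.png

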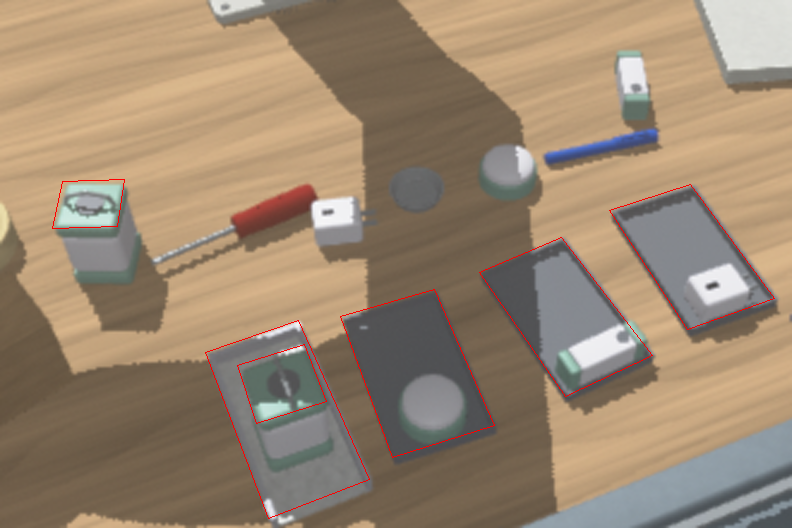

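The scene view agrees with the top-view outlines to within a few mm. I'll move to the old lantern now.

Emit:
play_rows([
  {"dx":0.03,"dy":0.025,"dz":0.02,"yaw":-3},
  {"dx":0.065,"dy":0.055,"dz":0.04,"yaw":-6},
  {"dx":0.1,"dy":0.085,"dz":0.05,"yaw":-9},
  {"dx":0.135,"dy":0.12,"dz":0.05,"yaw":-12},
  {"dx":0.17,"dy":0.15,"dz":0.05,"yaw":-15},
], fingers=100, newtons=40)

```text
time_s: 0.85
eef_pos: [0.3263, -0.4538, 0.2577]
tool_rot: [152.9, 90.0, -27.9]
ft_force: [0.0, -0.3, 0.3]
width: 0.0854
```

Emit:
play_rows([
  {"dx":0.035,"dy":0.03},
  {"dx":0.07,"dy":0.06},
  {"dx":0.11,"dy":0.09},
  {"dx":0.15,"dy":0.12},
  {"dx":0.19,"dy":0.15},
])

```text
validation failed for argument at $.in...
```

Emit:
play_rows([
  {"dx":0.035,"dy":0.03},
  {"dx":0.07,"dy":0.06},
  {"dx":0.1,"dy":0.085},
  {"dx":0.131,"dy":0.103,"dz":-0.03},
  {"dx":0.131,"dy":0.103,"dz":-0.06},
])

```text
validation failed for argument at $.in...
```

Run:
```python
from h import *
s=bot.get_state();print(s["eef_pos"],s["tool_rot"],s["qpos"])
f=grab("wrist");save(f,"w1.png");print(f["tool_from_camera"],f["fov_y"],f["cx"],f["cy"])
save(grab("top"),"t5.png",(310,60,470,200),4)
```

```text
[ 0.32625851 -0.45383387  0.25769279] [152.86294061  89.95325328 -27.9116064 ] [-5.55204110e+01  1.54466438e+01  9.91599702e+01  2.38356804e-02
  6.53519641e+01  3.52442033e+01]
[[-3.13381307e-04 -2.80241628e-01  9.59929441e-01 -1.67812913e-01]
 [ 9.99999764e-01  4.98960721e-04  4.72129282e-04 -4.41933350e-04]
 [-6.11277364e-04  9.59929362e-01  2.80241406e-01 -7.13208245e-02]
 [ 0.00000000e+00  0.00000000e+00  0.00000000e+00  1.00000000e+00]] 65.70646984690485 324.3527008051449 206.8445483203301
```

View pics/w1.png

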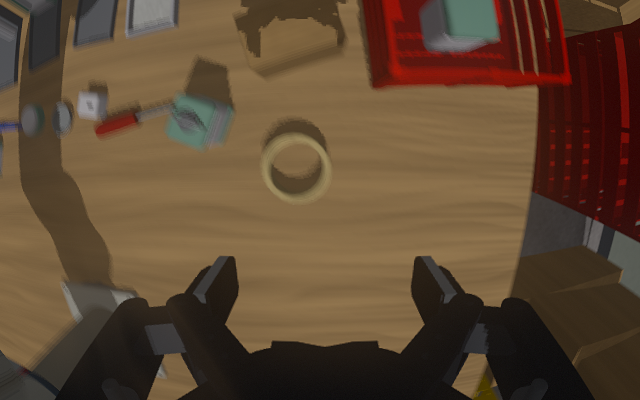

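The wrist view shows the fingers open, with the tape ring (296,165) and the new lantern (200,120) ahead. Those two calls were refused, probably because every key has to be given.

Emit:
play_rows([
  {"dx":0.035,"dy":0.03,"dz":0,"yaw":0},
  {"dx":0.07,"dy":0.06,"dz":0,"yaw":0},
  {"dx":0.11,"dy":0.09,"dz":0,"yaw":0},
  {"dx":0.15,"dy":0.12,"dz":0,"yaw":0},
  {"dx":0.19,"dy":0.15,"dz":0,"yaw":0},
])

```text
time_s: 1.45
eef_pos: [0.5196, -0.3011, 0.2575]
tool_rot: [-149.7, 89.9, 29.8]
ft_force: [0.3, -1.2, -0.1]
width: 0.0853
```

Emit:
play_rows([
  {"dx":0.035,"dy":0.03,"dz":0,"yaw":0},
  {"dx":0.07,"dy":0.06,"dz":0,"yaw":0},
  {"dx":0.1,"dy":0.085,"dz":0,"yaw":0},
  {"dx":0.127,"dy":0.1,"dz":-0.02,"yaw":0},
  {"dx":0.127,"dy":0.1,"dz":-0.05,"yaw":0},
])

```text
time_s: 1.95
eef_pos: [0.6511, -0.1997, 0.2088]
tool_rot: [174.5, 89.6, -5.7]
ft_force: [0.5, -0.9, -0.4]
width: 0.0854
```

Run:
```python
from h import *
s=bot.get_state();print(s["eef_pos"],s["tool_rot"],s["qpos"])
f=grab("wrist");save(f,"w2.png")
```

```text
[ 0.65113655 -0.19972717  0.20881784] [174.52537585  89.57189109  -5.73288015] [-18.09757542  28.66723443  85.96732749   0.10119192  64.94729333
  72.11816519]
```

View pics/w2.png

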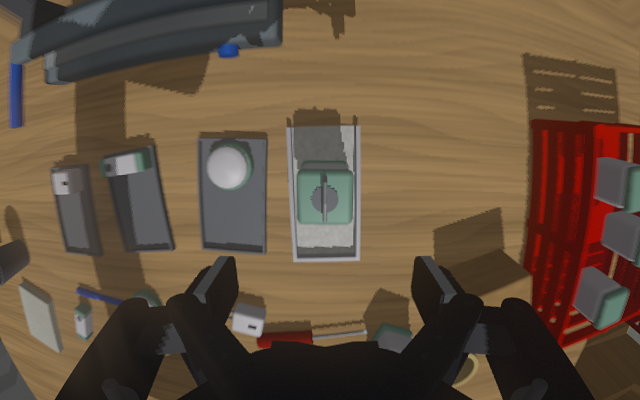

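The old lantern sits centred between the fingers, at about (325,197). Descending.

Emit:
play_rows([
  {"dx":-0.003,"dy":-0.001,"dz":-0.03,"yaw":0},
  {"dx":-0.003,"dy":-0.001,"dz":-0.07,"yaw":0},
  {"dx":-0.003,"dy":-0.001,"dz":-0.11,"yaw":0},
  {"dx":-0.003,"dy":-0.001,"dz":-0.145,"yaw":0},
  {"dx":-0.003,"dy":-0.001,"dz":-0.165,"yaw":0},
])

```text
time_s: 2.5
eef_pos: [0.6404, -0.2009, 0.0337]
tool_rot: [-23.0, 89.5, 156.7]
ft_force: [0.0, -0.3, 0.3]
width: 0.0857
```

Emit:
play_rows([
  {"dx":0,"dy":0,"dz":0,"yaw":0},
  {"dx":0,"dy":0,"dz":0,"yaw":0},
  {"dx":0,"dy":0,"dz":0,"yaw":0},
  {"dx":0,"dy":0,"dz":0,"yaw":0},
  {"dx":0,"dy":0,"dz":0,"yaw":0},
], fingers=0, newtons=40)

```text
time_s: 3.0
eef_pos: [0.6411, -0.2011, 0.035]
tool_rot: [-24.1, 89.6, 155.6]
ft_force: [-0.1, 0.3, -2.3]
width: 0.0553
```

Gripped at 55 mm. Pulling the lantern to the stop, slowly.

Emit:
play_rows([
  {"dx":-0.012,"dy":0,"dz":0,"yaw":0},
  {"dx":-0.026,"dy":0,"dz":0,"yaw":0},
  {"dx":-0.04,"dy":-0.001,"dz":0,"yaw":0},
  {"dx":-0.052,"dy":-0.001,"dz":0,"yaw":1},
  {"dx":-0.06,"dy":-0.001,"dz":0,"yaw":1},
])

```text
time_s: 3.5
eef_pos: [0.5796, -0.2021, 0.0351]
tool_rot: [-23.1, 89.6, 157.6]
ft_force: [-0.9, -0.7, -1.1]
width: 0.0552
```

Emit:
play_rows([
  {"dx":0,"dy":0,"dz":0,"yaw":0},
  {"dx":0,"dy":0,"dz":0,"yaw":0},
])

```text
time_s: 3.7
eef_pos: [0.5798, -0.2022, 0.0354]
tool_rot: [-23.6, 89.6, 157.1]
ft_force: [0.1, 0.1, -1.5]
width: 0.0553
```

Run:
```python
from h import *
s=bot.get_state();print(s["eef_pos"],s["tool_rot"],s["ft_force"])
save(grab("wrist"),"w3.png",(200,60,440,260),3)
save(grab("scene"),"s3.png",(220,210,320,310),5)
```

```text
[ 0.57981379 -0.20218379  0.03541401] [-23.60927087  89.59512539 157.07880367] [ 0.06670593  0.07398092 -1.46542737]
```

View pics/w3.png

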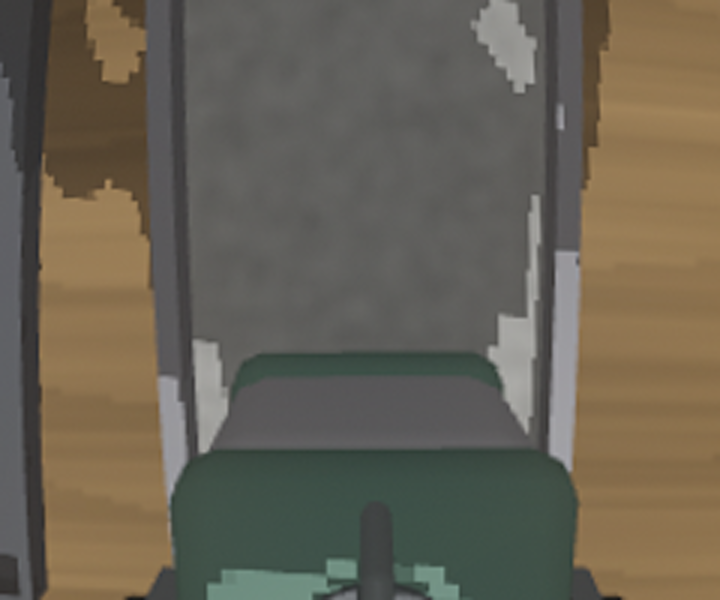

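View pics/s3.png

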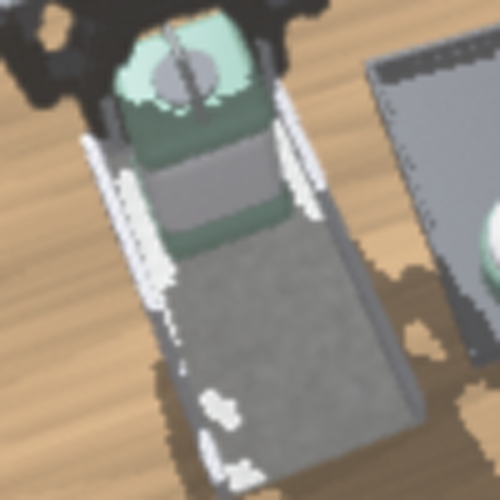

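The lantern is upright in the lane and near the stop. Releasing and rising.

Emit:
play_rows([
  {"dx":0,"dy":0,"dz":-0.001,"yaw":0},
  {"dx":0,"dy":0,"dz":-0.001,"yaw":0},
])

```text
time_s: 4.0
eef_pos: [0.581, -0.2023, 0.0344]
tool_rot: [-24.3, 89.7, 156.4]
ft_force: [0.7, 0.1, 0.4]
width: 0.0551
```

Emit:
play_rows([
  {"dx":0,"dy":0,"dz":0,"yaw":0},
  {"dx":0,"dy":0,"dz":0,"yaw":0},
  {"dx":0,"dy":0,"dz":0,"yaw":0},
  {"dx":0,"dy":0,"dz":0,"yaw":0},
  {"dx":0,"dy":0,"dz":0.005,"yaw":0},
], fingers=100)

```text
time_s: 4.5
eef_pos: [0.5804, -0.2021, 0.039]
tool_rot: [-23.5, 89.6, 157.2]
ft_force: [-0.5, 0.9, -0.1]
width: 0.0853
```

Emit:
play_rows([
  {"dx":0,"dy":0,"dz":0.03,"yaw":0},
  {"dx":0,"dy":0,"dz":0.07,"yaw":0},
  {"dx":0,"dy":0,"dz":0.11,"yaw":0},
  {"dx":0,"dy":0,"dz":0.15,"yaw":0},
  {"dx":0,"dy":0,"dz":0.18,"yaw":0},
])

```text
time_s: 5.0
eef_pos: [0.5811, -0.2023, 0.2223]
tool_rot: [-25.5, 89.7, 155.2]
ft_force: [1.4, -0.1, 0.1]
width: 0.0854
```

Emit:
play_rows([
  {"dx":-0.035,"dy":-0.02,"dz":0,"yaw":-4},
  {"dx":-0.075,"dy":-0.04,"dz":0,"yaw":-8},
  {"dx":-0.115,"dy":-0.06,"dz":0,"yaw":-13},
  {"dx":-0.15,"dy":-0.08,"dz":0,"yaw":-17},
  {"dx":-0.18,"dy":-0.097,"dz":0,"yaw":-21},
])

```text
time_s: 5.5
eef_pos: [0.3992, -0.2999, 0.2228]
tool_rot: [-23.4, 89.8, 136.1]
ft_force: [0.1, 0.1, -0.1]
width: 0.0857
```

Run:
```python
from h import *
s=bot.get_state();print(s["eef_pos"],s["tool_rot"],s["qpos"])
save(grab("wrist"),"w4.png")
save(grab("scene"),"s4.png",(220,210,320,310),5)
```

```text
[ 0.39916277 -0.29985527  0.22284962] [-23.39287405  89.77926731 136.14082497] [-3.82940391e+01  1.25964318e+01  1.08072960e+02  2.48308099e-02
  5.95503029e+01  7.21596370e+01]
```

View pics/w4.png

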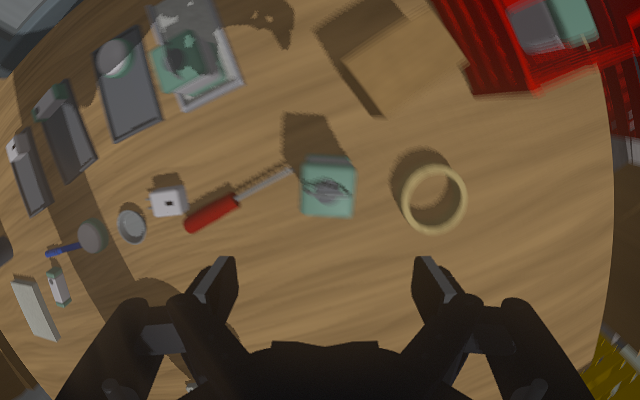

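View pics/s4.png

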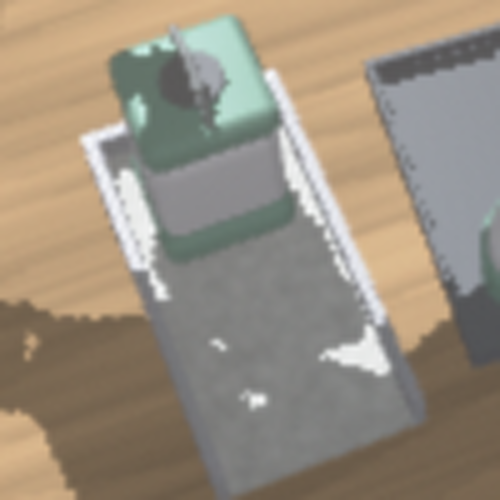

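The new lantern is centred at (328,188), aligned with the jaw. Descending; old lantern is clear and upright.

Emit:
play_rows([
  {"dx":0.001,"dy":-0.001,"dz":-0.03,"yaw":0},
  {"dx":0.001,"dy":-0.001,"dz":-0.07,"yaw":0},
  {"dx":0.001,"dy":-0.001,"dz":-0.11,"yaw":0},
  {"dx":0.001,"dy":-0.001,"dz":-0.15,"yaw":0},
  {"dx":0.001,"dy":-0.001,"dz":-0.18,"yaw":0},
])

```text
time_s: 6.1
eef_pos: [0.399, -0.3008, 0.0409]
tool_rot: [-17.9, 89.7, 141.6]
ft_force: [0.8, 0.5, 0.1]
width: 0.0851
```

Emit:
play_rows([
  {"dx":0,"dy":0,"dz":0,"yaw":0},
  {"dx":0,"dy":0,"dz":0,"yaw":0},
  {"dx":0,"dy":0,"dz":0,"yaw":0},
  {"dx":0,"dy":0,"dz":0,"yaw":0},
  {"dx":0,"dy":0,"dz":0,"yaw":0},
], fingers=0)

```text
time_s: 6.6
eef_pos: [0.3996, -0.3012, 0.0421]
tool_rot: [-17.9, 89.8, 141.6]
ft_force: [-0.2, -0.1, -2.8]
width: 0.0554
```

Run:
```python
from h import *
f=grab("scene")
q=lambda a,b,z:ray2plane(f,220+(a+.5)/5-.5,210+(b+.5)/5-.5,z).round(4)
print("old back bottom",q(172,262,.004),q(297,212,.004))
print("lane far top",q(222,497,.018),q(428,415,.018)," stop top near",q(80,135,.018),q(275,70,.018))
save(f,"s5.png",(120,120,360,310),3)
```

```text
old back bottom [ 0.6116 -0.2265  0.004 ] [ 0.6089 -0.1713  0.004 ]
lane far top [ 0.7247 -0.2402  0.018 ] [ 0.7232 -0.1565  0.018 ]  stop top near [ 0.5466 -0.2448  0.018 ] [ 0.5469 -0.1585  0.018 ]
```

View pics/s5.png

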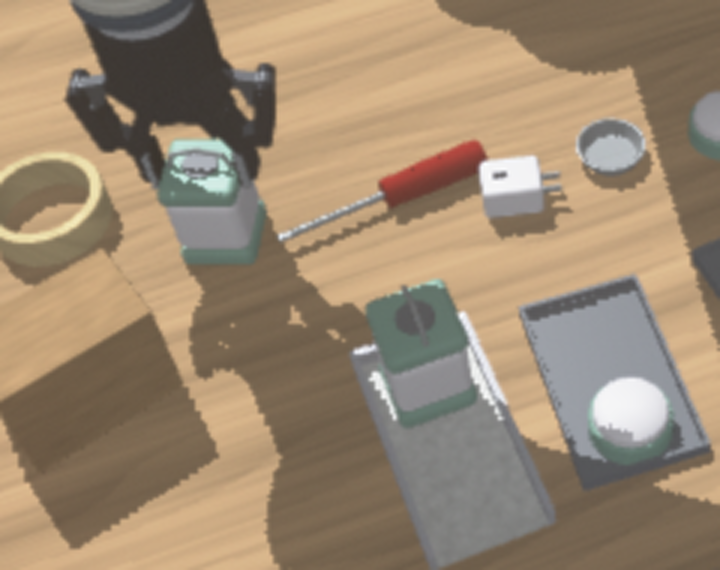

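The new lantern is gripped at 55 mm. The scene view puts the old lantern's back face at x≈0.610, so its lane x is about −0.05. Lifting the new one over.

Emit:
play_rows([
  {"dx":0,"dy":0,"dz":0.02,"yaw":0},
  {"dx":0,"dy":0,"dz":0.05,"yaw":0},
  {"dx":0,"dy":0,"dz":0.085,"yaw":4},
  {"dx":0.02,"dy":0,"dz":0.12,"yaw":8},
  {"dx":0.05,"dy":0.01,"dz":0.14,"yaw":12},
])

```text
time_s: 7.15
eef_pos: [0.4499, -0.2925, 0.1853]
tool_rot: [58.2, 89.9, -130.3]
ft_force: [2.6, -1.3, -2.1]
width: 0.0556
```

Emit:
play_rows([
  {"dx":0.035,"dy":0.01,"dz":0,"yaw":3},
  {"dx":0.075,"dy":0.03,"dz":0,"yaw":6},
  {"dx":0.115,"dy":0.05,"dz":0,"yaw":9},
  {"dx":0.15,"dy":0.07,"dz":0,"yaw":9},
  {"dx":0.18,"dy":0.085,"dz":0,"yaw":9},
])

```text
time_s: 7.65
eef_pos: [0.6315, -0.206, 0.1857]
tool_rot: [84.8, 90.0, -94.7]
ft_force: [0.0, -0.3, -2.1]
width: 0.0556
```

Emit:
play_rows([
  {"dx":0.02,"dy":0.005,"dz":0,"yaw":0},
  {"dx":0.02,"dy":0.005,"dz":0,"yaw":0},
  {"dx":0.02,"dy":0.005,"dz":-0.02,"yaw":0},
  {"dx":0.02,"dy":0.005,"dz":-0.05,"yaw":0},
  {"dx":0.02,"dy":0.005,"dz":-0.08,"yaw":0},
])

```text
time_s: 8.15
eef_pos: [0.6509, -0.2014, 0.1056]
tool_rot: [117.9, 89.9, -61.6]
ft_force: [0.4, 0.3, -2.4]
width: 0.0556
```

Run:
```python
from h import *
s=bot.get_state();print(s["eef_pos"],s["tool_rot"])
save(grab("scene"),"s6.png",(200,180,340,310),5)
save(grab("wrist"),"w6.png",(200,60,440,260),3)
```

```text
[ 0.6509165  -0.20137983  0.10555844] [117.8911365   89.91447968 -61.5599425 ]
```

View pics/s6.png

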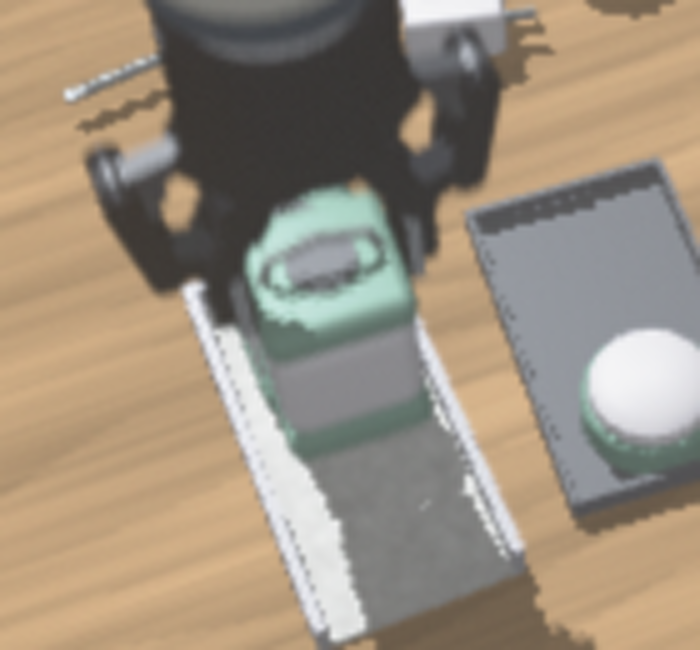

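View pics/w6.png

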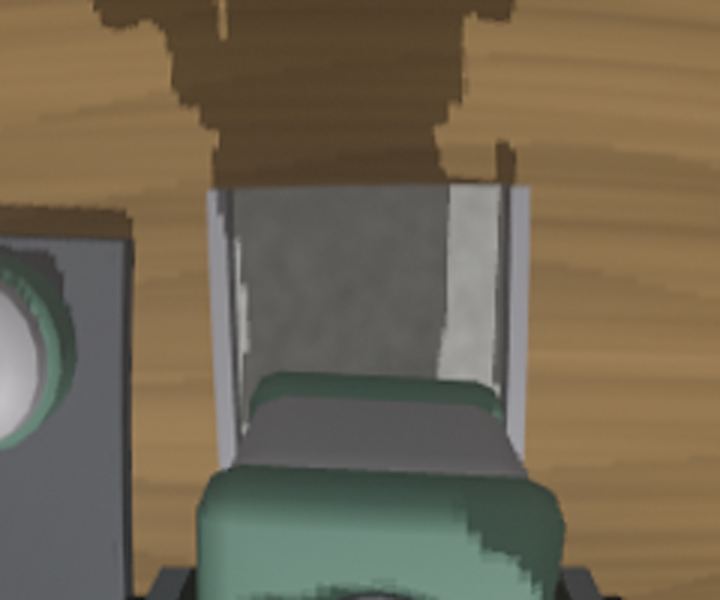

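Over the lane and centred between the rails. Lowering.

Emit:
play_rows([
  {"dx":-0.003,"dy":0,"dz":-0.015,"yaw":0},
  {"dx":-0.003,"dy":0,"dz":-0.03,"yaw":0},
  {"dx":-0.003,"dy":0,"dz":-0.045,"yaw":0},
  {"dx":-0.003,"dy":0,"dz":-0.055,"yaw":0},
  {"dx":-0.003,"dy":0,"dz":-0.058,"yaw":0},
])

```text
time_s: 8.75
eef_pos: [0.6552, -0.2017, 0.0507]
tool_rot: [169.1, 89.2, -10.5]
ft_force: [13.8, 5.8, 35.5]
width: 0.0551
```

Emit:
play_rows([
  {"dx":0,"dy":0,"dz":-0.001,"yaw":0},
  {"dx":0,"dy":0,"dz":-0.002,"yaw":0},
])

```text
time_s: 8.95
eef_pos: [0.657, -0.2021, 0.0502]
tool_rot: [167.3, 89.0, -12.2]
ft_force: [-0.5, -0.3, -2.9]
width: 0.0547
```

There was contact before the expected height (35 N, x pushed +6 mm). Taking a look.

Run:
```python
from h import *
s=bot.get_state();print(s["eef_pos"],s["tool_rot"],s["ft_force"],s["qpos"])
save(grab("scene"),"s7.png",(200,180,340,310),5)
save(grab("wrist"),"w7.png",(200,60,440,260),3)
save(grab("top"),"t7.png",(360,60,460,200),4)
```

```text
[ 0.65699607 -0.20206628  0.05019207] [167.29884706  89.00387666 -12.19526278] [-0.46167152 -0.25367483 -2.8913299 ] [-18.13659934  39.6699166   90.24795719   0.13642477  49.09143296
  71.26906359]
```

View pics/s7.png

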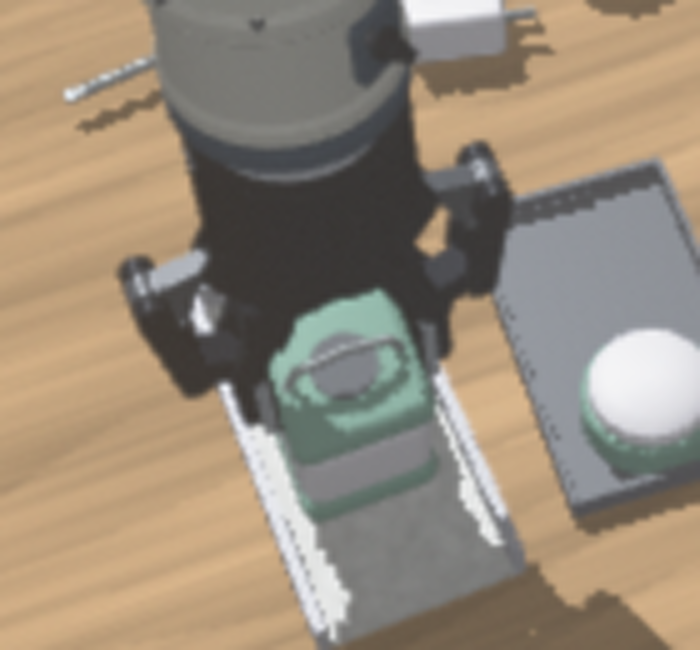

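View pics/w7.png

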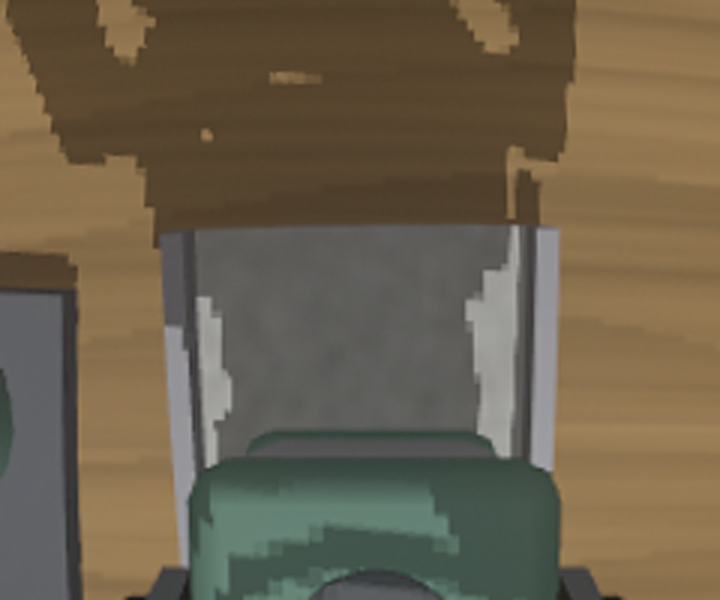

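View pics/t7.png

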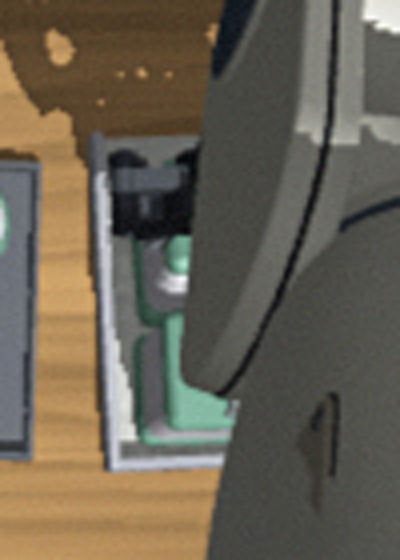

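The picture shows the new lantern leaning slightly, with its top towards +x. Its bottom edge caught the old lantern's edge on the way down, because the arm runs off a few mm in x while descending. The old one still looks upright. I'll back off in +x, then press it gently onto the floor with a light grip so it rights itself.

Emit:
play_rows([
  {"dx":0.002,"dy":0.001,"dz":0.002,"yaw":0},
  {"dx":0.004,"dy":0.001,"dz":0.002,"yaw":0},
  {"dx":0.005,"dy":0.001,"dz":0.001,"yaw":0},
  {"dx":0.005,"dy":0.001,"dz":0,"yaw":0},
  {"dx":0.005,"dy":0.001,"dz":-0.001,"yaw":0},
], newtons=20)

```text
time_s: 9.6
eef_pos: [0.6591, -0.2005, 0.0465]
tool_rot: [170.0, 89.3, -9.5]
ft_force: [-0.0, 0.1, -2.5]
width: 0.0552
```

Run:
```python
from h import *
s=bot.get_state();print(s["eef_pos"],s["tool_rot"],s["ft_force"])
save(grab("wrist"),"w8.png",(200,60,440,260),3)
```

```text
[ 0.65906753 -0.20051607  0.04647271] [169.98364435  89.34926236  -9.53420217] [-0.03647039  0.051961   -2.54396765]
```

View pics/w8.png

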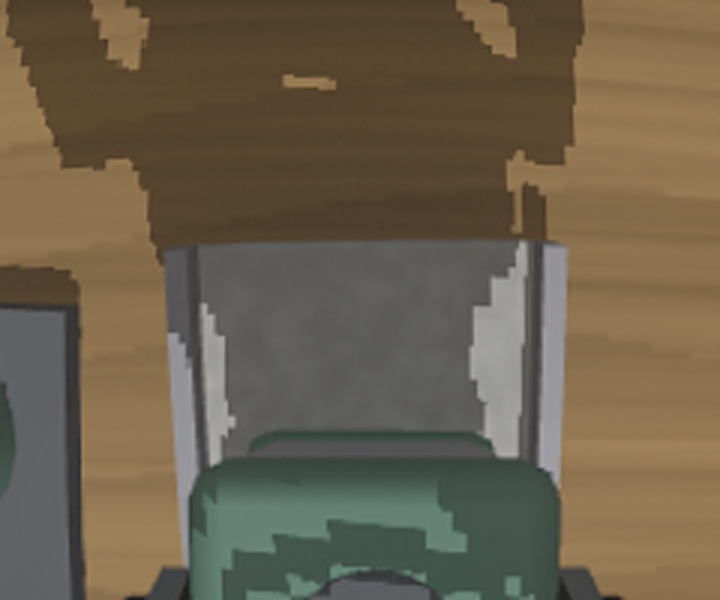

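Emit:
play_rows([
  {"dx":0,"dy":0,"dz":-0.001,"yaw":0},
  {"dx":0,"dy":0,"dz":-0.002,"yaw":0},
  {"dx":0,"dy":0,"dz":-0.003,"yaw":0},
])

```text
time_s: 9.95
eef_pos: [0.6592, -0.2005, 0.0443]
tool_rot: [170.3, 89.3, -9.2]
ft_force: [-3.7, 1.8, 11.1]
width: 0.0552
```

Emit:
play_rows([
  {"dx":0,"dy":0,"dz":-0.001,"yaw":0},
  {"dx":0,"dy":0,"dz":-0.002,"yaw":0},
  {"dx":0,"dy":0,"dz":-0.003,"yaw":0},
])

```text
time_s: 10.25
eef_pos: [0.6597, -0.2005, 0.0442]
tool_rot: [170.3, 89.3, -9.2]
ft_force: [-8.4, 3.9, 23.8]
width: 0.0549
```

Run:
```python
from h import *
s=bot.get_state();print(s["eef_pos"],s["tool_rot"],s["ft_force"])
save(grab("wrist"),"w9.png",(200,60,440,260),3)
save(grab("scene"),"s9.png",(200,180,340,310),5)
```

```text
[ 0.65966894 -0.20053106  0.04417849] [170.27200724  89.29539005  -9.24898648] [-8.3829382   3.934148   23.82102171]
```

View pics/w9.png

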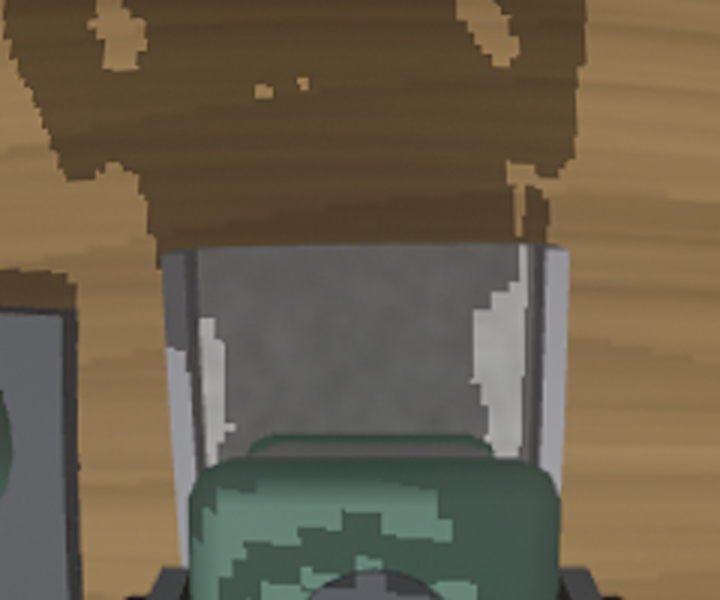

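View pics/s9.png

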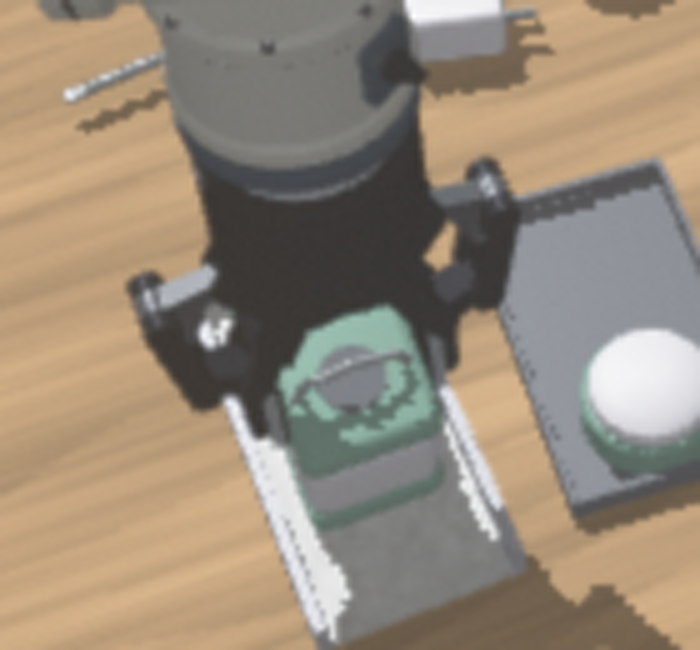

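Run:
```python
from h import *
f=grab("scene")
q=lambda a,b,z:ray2plane(f,200+(a+.5)/5-.5,180+(b+.5)/5-.5,z).round(4)
print(q(325,527,.004),q(442,485,.004))
print("top back edge z=.085..",q(305,475,.085),q(440,425,.085))
```

```text
[ 0.6698 -0.2227  0.004 ] [ 0.6702 -0.1736  0.004 ]
top back edge z=.085.. [ 0.6908 -0.2283  0.085 ] [ 0.6903 -0.1759  0.085 ]
```

Emit:
play_rows([
  {"dx":0,"dy":0,"dz":0.001,"yaw":0},
  {"dx":0,"dy":0,"dz":0.0015,"yaw":0},
])

```text
time_s: 10.6
eef_pos: [0.6601, -0.2007, 0.0464]
tool_rot: [169.2, 89.2, -10.3]
ft_force: [0.8, -0.5, -2.0]
width: 0.055
```

The lean is about 14°. The bottom edge on the +x side is at x=0.670, so once upright its centre should be near 0.642. That is 60 mm from the old one and far from tipping. I'll touch it down and release so it settles flat.

Emit:
play_rows([
  {"dx":0,"dy":0,"dz":-0.001,"yaw":0},
  {"dx":0,"dy":0,"dz":-0.0015,"yaw":0},
  {"dx":0,"dy":0,"dz":-0.0015,"yaw":0},
])

```text
time_s: 10.9
eef_pos: [0.6599, -0.2006, 0.0445]
tool_rot: [169.5, 89.2, -10.0]
ft_force: [-0.6, -0.2, -1.1]
width: 0.0554
```

Emit:
play_rows([
  {"dx":0,"dy":0,"dz":0,"yaw":0},
  {"dx":0,"dy":0,"dz":0,"yaw":0},
  {"dx":0,"dy":0,"dz":0,"yaw":0},
  {"dx":0,"dy":0,"dz":0,"yaw":0},
  {"dx":0,"dy":0,"dz":0,"yaw":0},
], fingers=100)

```text
time_s: 11.4
eef_pos: [0.66, -0.2007, 0.0446]
tool_rot: [169.1, 89.2, -10.4]
ft_force: [0.7, 0.0, -1.0]
width: 0.0851
```

Run:
```python
from h import *
s=bot.get_state();print(s["eef_pos"],s["tool_rot"],s["ft_force"])
save(grab("scene"),"s10.png",(200,180,340,310),5)
```

```text
[ 0.66004849 -0.20068037  0.04460589] [169.14991131  89.23083431 -10.36622035] [ 0.69487804  0.03161087 -0.99289952]
```

View pics/s10.png

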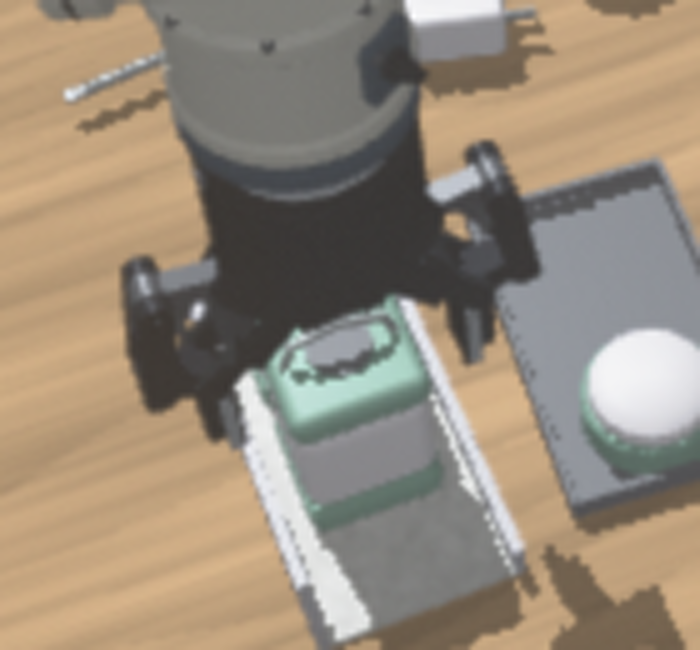

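It settled upright. Rising straight up.

Emit:
play_rows([
  {"dx":0,"dy":0,"dz":0.02,"yaw":0},
  {"dx":0,"dy":0,"dz":0.05,"yaw":0},
  {"dx":0,"dy":0,"dz":0.09,"yaw":0},
  {"dx":0,"dy":0,"dz":0.13,"yaw":0},
  {"dx":0,"dy":0,"dz":0.17,"yaw":0},
])

```text
time_s: 11.95
eef_pos: [0.6598, -0.2005, 0.2161]
tool_rot: [169.7, 89.2, -9.8]
ft_force: [-0.1, -2.1, -0.7]
width: 0.0854
```

Emit:
play_rows([
  {"dx":-0.04,"dy":0.02,"dz":0.01,"yaw":-4},
  {"dx":-0.08,"dy":0.04,"dz":0.01,"yaw":-8},
  {"dx":-0.12,"dy":0.06,"dz":0.01,"yaw":-12},
  {"dx":-0.16,"dy":0.085,"dz":0.01,"yaw":-14},
  {"dx":-0.2,"dy":0.11,"dz":0.01,"yaw":-14},
])

```text
time_s: 12.45
eef_pos: [0.458, -0.0898, 0.2262]
tool_rot: [170.3, 89.2, -23.3]
ft_force: [-0.2, -0.2, 0.2]
width: 0.0854
```

Run:
```python
from h import *
s=bot.get_state();print(s["eef_pos"],s["tool_rot"],s["ft_force"],s["qpos"])
save(grab("scene"),"s11.png",(200,160,340,310),4)
save(grab("wrist"),"w11.png")
save(grab("top"),"t11.png",(360,60,460,200),4)
```

```text
[ 0.45799968 -0.08984691  0.22619092] [170.25879023  89.22295181 -23.34622917] [-0.222238   -0.20236558  0.22423021] [-12.45764364   8.94660389 112.23903757  -0.17298286  58.05141561
  91.2379338 ]
```

View pics/s11.png

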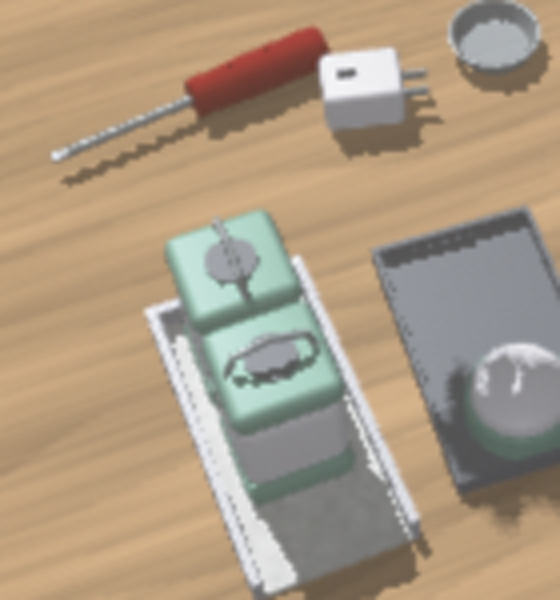

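View pics/w11.png

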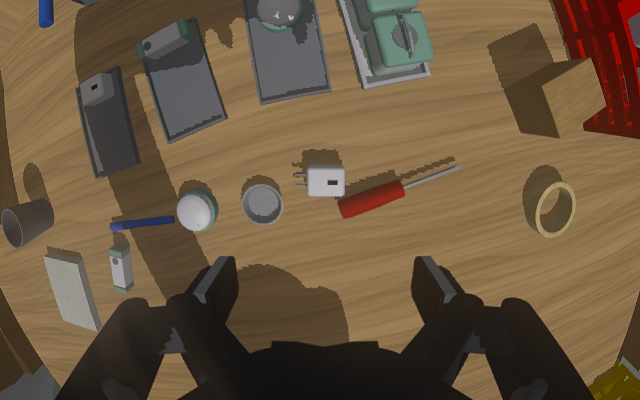

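View pics/t11.png

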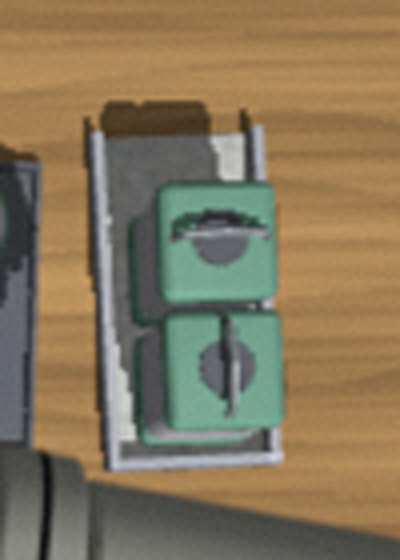

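Both lanterns stand upright with a small gap. I'll measure them.

Run:
```python
from h import *
f=grab("top")
q=lambda a,b,z:ray2plane(f,360+(a+.5)/4-.5,60+(b+.5)/4-.5,z)[:2]
a=np.radians(.8);Rl=np.array([[np.cos(a),np.sin(a)],[-np.sin(a),np.cos(a)]])
L=np.mean([q(90,132,.018),q(265,125,.018),q(283,462,.018),q(108,469,.018)],0);print("lane",L)
for n,c in (("new",[(157,183),(276,183),(277,302),(160,304)]),("old",[(163,311),(284,311),(284,430),(164,430)])):
    w=np.mean([q(*p,.089) for p in c],0);print(n,w.round(4),(Rl@(w-L)).round(4))
# wrist plug estimate: ray through fisheye
from scipy.spatial.transform import Rotation as Ro
s=bot.get_state();g=grab("wrist");T=np.array(g["tool_from_camera"]);F=foc(g)
Rt=Ro.from_euler("xyz",s["tool_rot"],degrees=True).as_matrix()
def wr(u,v,z):
    x,y=u-g["cx"],v-g["cy"];r=np.hypot(x,y);th=r/F
    d=np.array([x/r*np.sin(th),y/r*np.sin(th),np.cos(th)])
    d=Rt@T[:3,:3]@d;c=Rt@T[:3,3]+s["eef_pos"];return (c+d*(z-c[2])/d[2]).round(4)
for u,v in [(308,168),(344,166),(345,195),(308,195)]: print(wr(u,v,.03))
print("puck",wr(197,212,.02))
print("driver",wr(340,205,.01),wr(345,218,.01))
```

```text
lane [ 0.63229374 -0.20124505]
new [ 0.6444 -0.2005] [0.0122 0.0006]
old [ 0.585  -0.2012] [-0.0472  0.0007]
[ 0.4795 -0.0752  0.03  ]
[ 0.4719 -0.1174  0.03  ]
[ 0.437  -0.1108  0.03  ]
[ 0.4474 -0.0671  0.03  ]
puck [0.4584 0.0852 0.02  ]
driver [ 0.4206 -0.102   0.01  ] [ 0.4019 -0.1045  0.01  ]
```

```bash
cat >> h.py <<'E'
from scipy.spatial.transform import Rotation as Ro
def wristray(g,s):
    T=np.array(g["tool_from_camera"]);F=foc(g);Rt=Ro.from_euler("xyz",s["tool_rot"],degrees=True).as_matrix()
    def wr(u,v,z):
        x,y=u-g["cx"],v-g["cy"];r=np.hypot(x,y);th=r/F
        d=np.array([x/r*np.sin(th),y/r*np.sin(th),np.cos(th)])
        d=Rt@T[:3,:3]@d;c=Rt@T[:3,3]+s["eef_pos"];return (c+d*(z-c[2])/d[2]).round(4)
    return wr
E
python3 - <<'E'
from h import *
s=bot.get_state();g=grab("wrist");wr=wristray(g,s)
print("lane stop corners",wr(366,88,.018),wr(430,73,.018), "puck tray near",wr(264,103,.012),wr(331,90,.012))
f=grab("scene")
q=lambda a,b,z:ray2plane(f,200+(a+.5)/4-.5,160+(b+.5)/4-.5,z)[:2].round(4)
print("plug scene",[q(*p,.03) for p in [(319,56),(395,48),(405,92),(328,100)]])
save(f,"s12.png",(255,160,320,205),12);save(g,"w12.png",(280,140,420,230),5)
E
```

```text
lane stop corners [ 0.5591 -0.1661  0.018 ] [ 0.5638 -0.251   0.018 ] puck tray near [ 0.5712 -0.0409  0.012 ] [ 0.5663 -0.1246  0.012 ]
plug scene [array([ 0.4271, -0.105 ]), array([ 0.4384, -0.0627]), array([ 0.4715, -0.0691]), array([ 0.4601, -0.1111])]
```

View pics/s12.png

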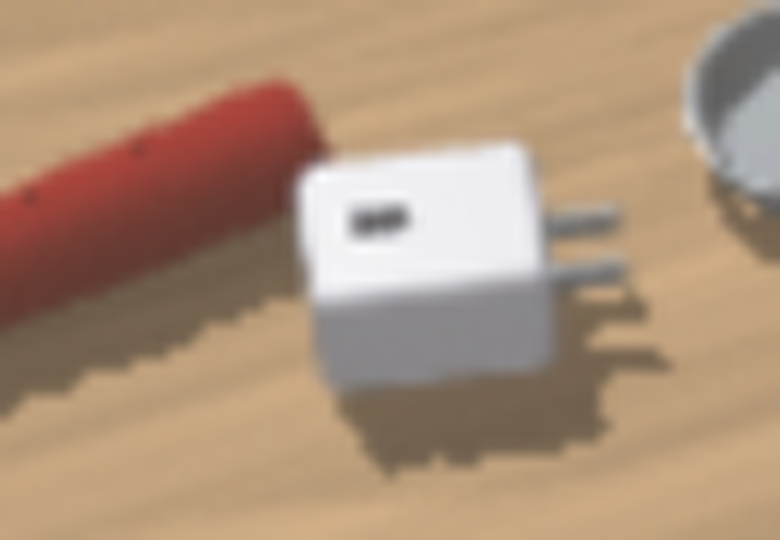

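View pics/w12.png

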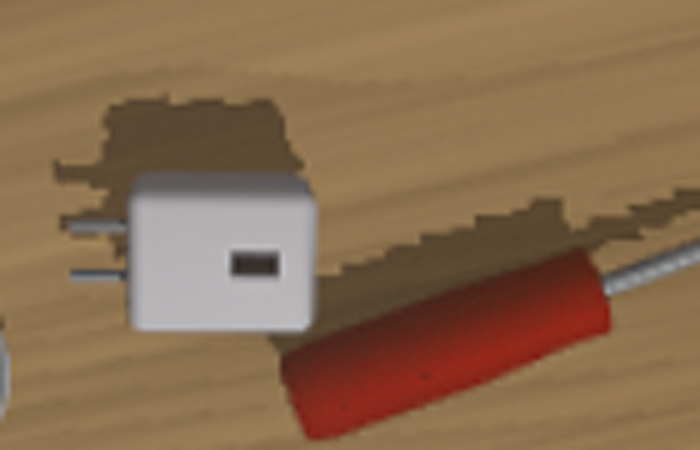

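Wrist ground points are offset about +12 mm in x from the top and scene cameras, which agree with each other. I'll check the wrist calibration against the visible finger pads.

Run:
```python
from h import *
s=bot.get_state();g=grab("wrist");T=np.array(g["tool_from_camera"]);F=foc(g)
for p in [(-.013,.0425,.011),(-.013,-.0425,.011),(-.013,.0425,-.011),(-.013,.057,.011),(-.013,-.057,.011)]:
    c=np.linalg.inv(T)@np.array([*p,1]);r=np.hypot(c[0],c[1]);th=np.arctan2(r,c[2]);print(p,(g["cx"]+F*th*c[0]/r).round(1),(g["cy"]+F*th*c[1]/r).round(1))
save(g,"w13.png",(180,230,480,330),2.6)
save(grab("top"),"t13.png",(300,120,420,330),2.8)
```

```text
(-0.013, 0.0425, 0.011) 399.1 268.9
(-0.013, -0.0425, 0.011) 250.8 268.9
(-0.013, 0.0425, -0.011) 402.6 233.3
(-0.013, 0.057, 0.011) 422.9 268.0
(-0.013, -0.057, 0.011) 226.9 268.0
```

View pics/w13.png

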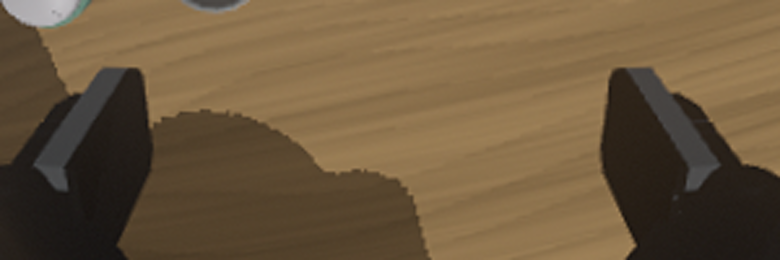

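View pics/t13.png

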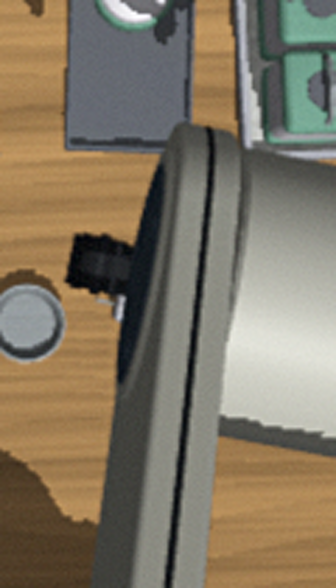

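Run:
```python
from h import *
s=bot.get_state();f=grab("scene");F=foc(f)
Rt=Ro.from_euler("xyz",s["tool_rot"],degrees=True).as_matrix();print(Rt.round(3))
im=cv2.cvtColor(f["image"],cv2.COLOR_RGB2BGR);k=3;x0,y0=180,40
b=cv2.resize(im[y0:y0+190,x0:x0+240],None,fx=k,fy=k,interpolation=cv2.INTER_CUBIC)
for p in [(0,0,0),(-.013,.0425,.011),(-.013,.0425,-.011),(-.013,-.0425,.011),(-.013,-.0425,-.011),(-.013,.057,.011),(-.013,-.057,.011),(-.013,-.057,-.011)]:
    X=Rt@np.array(p)+s["eef_pos"];c=np.array(f["R"])@X+f["t"];u=F*c[0]/c[2]+f["cx"];v=F*c[1]/c[2]+f["cy"]
    cv2.circle(b,(int((u-x0+.5)*k),int((v-y0+.5)*k)),2,(0,0,255),-1)
cv2.imwrite("pics/s14.png",b)
```

```text
[[ 0.012 -0.234 -0.972]
 [-0.005 -0.972  0.234]
 [-1.     0.002 -0.013]]
```

View pics/s14.png

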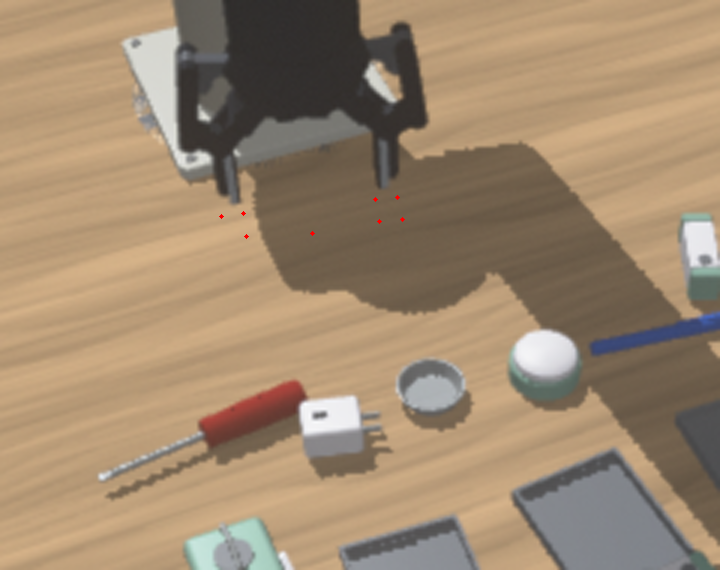

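Projected pad positions land below the seen fingertips, so I'll test the bias at the earlier poses.

Run:
```python
from h import *
g=bot.grab_frame("wrist")
def st(p,r): return dict(eef_pos=np.array(p),tool_rot=r)
wr=wristray(g,st([0.65113655,-0.19972717,0.20881784],[174.52537585,89.57189109,-5.73288015]))
print("w2 old top (top cam .6473,-.201):",np.mean([wr(u,v,.089) for u,v in [(298,170),(353,170),(354,224),(297,224)]],0))
print("lane stop corners (.547,-.158/-.245)",wr(293,261,.018),wr(360,260,.018)," puck tray near",wr(201,248,.012),wr(265,253,.012))
wr=wristray(g,st([0.39916277,-0.29985527,0.22284962],[-23.39287405,89.77926731,136.14082497]))
print("w4 new top (.4003,-.2995)",np.mean([wr(u,v,.085) for u,v in [(305,158),(355,158),(355,218),(301,217)]],0))
```

```text
w2 old top (top cam .6473,-.201): [ 0.648575 -0.2006    0.089   ]
lane stop corners (.547,-.158/-.245) [ 0.5469 -0.1588  0.018 ] [ 0.5479 -0.245   0.018 ]  puck tray near [ 0.5601 -0.0318  0.012 ] [ 0.5551 -0.1216  0.012 ]
w4 new top (.4003,-.2995) [ 0.39865  -0.304125  0.085   ]
```

Run:
```python
from h import *
for i in range(3):
    s=bot.get_state();Rt=Ro.from_euler("xyz",s["tool_rot"],degrees=True).as_matrix()
    print(s["time_s"],s["eef_pos"].round(4),Rt[:,0].round(4),np.round(s["qpos"],2),np.round(s["joint_velocities"],3))
    g=grab("wrist");wr=wristray(g,s);print(wr(326,182,.03), np.abs(g["tool_from_camera"]).sum())
save(g,"w15.png")
```

```text
13.0 [ 0.4603 -0.091   0.2259] [ 0.0118 -0.0053 -0.9999] [-12.53   9.22 111.95  -0.18  58.11  91.11] [ 0.044 -0.167  0.354  0.032  0.043 -0.008]
[ 0.4584 -0.0927  0.03  ] 4.721493012319668
13.05 [ 0.4602 -0.0909  0.2259] [ 0.0117 -0.0053 -0.9999] [-12.52   9.21 111.97  -0.18  58.11  91.11] [ 0.197 -0.151  0.333 -0.048  0.055  0.085]
[ 0.4583 -0.0926  0.03  ] 4.7214930137835776
13.1 [ 0.46   -0.0908  0.2259] [ 0.0116 -0.0053 -0.9999] [-12.52   9.19 111.98  -0.18  58.11  91.11] [ 0.066 -0.305  0.322  0.029  0.002 -0.04 ]
[ 0.4581 -0.0926  0.03  ] 4.721493090759921
```

View pics/w15.png

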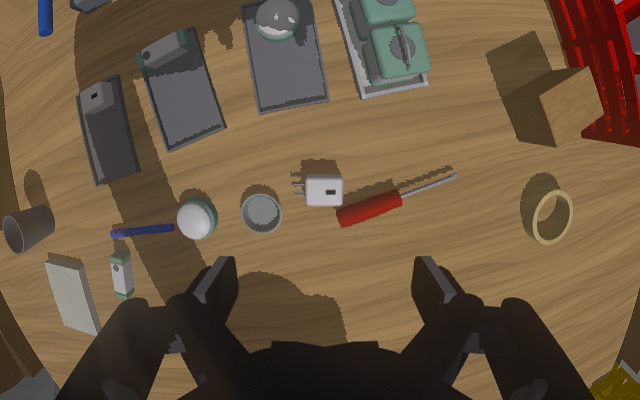

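The 9-px picture shift shows that I paired pixels from an earlier picture with a later pose. Redoing it with matched data.

Run:
```python
from h import *
g=bot.grab_frame("wrist")
wr=wristray(g,dict(eef_pos=np.array([.4600,-.0908,.2259]),tool_rot=bot.get_state()["tool_rot"]))
print("plug",wr(323.5,191,.03),"puck",wr(195,220,.02),"stop",wr(362,97,.018),wr(427,84,.018))
print(bot.get_state()["eef_pos"],bot.get_state()["tool_rot"])
```

```text
plug [ 0.448 -0.087  0.03 ] puck [0.4488 0.0913 0.02  ] stop [ 0.5478 -0.1586  0.018 ] [ 0.5491 -0.2432  0.018 ]
[ 0.45985499 -0.09069253  0.22591464] [169.30496085  89.26605255 -24.22630075]
```

Everything matches now: plug at (0.448, −0.088), puck at (0.449, 0.091). The arm needs settling rows before any precise descent. Turning the jaw across the plug.

Emit:
play_rows([
  {"dx":-0.005,"dy":0.002,"dz":-0.01,"yaw":8},
  {"dx":-0.01,"dy":0.005,"dz":-0.02,"yaw":16},
  {"dx":-0.01,"dy":0.005,"dz":-0.04,"yaw":24},
  {"dx":-0.01,"dy":0.005,"dz":-0.06,"yaw":32},
  {"dx":-0.01,"dy":0.005,"dz":-0.08,"yaw":40},
], fingers=62, newtons=30)

```text
time_s: 13.7
eef_pos: [0.4501, -0.0857, 0.1454]
tool_rot: [167.8, 89.2, 14.6]
ft_force: [-0.4, 0.0, 0.1]
width: 0.0531
```

Emit:
play_rows([
  {"dx":0,"dy":0,"dz":0,"yaw":8},
  {"dx":0,"dy":0,"dz":0,"yaw":16},
  {"dx":0,"dy":0,"dz":0,"yaw":24},
  {"dx":0,"dy":0,"dz":0,"yaw":32},
  {"dx":0,"dy":0,"dz":0,"yaw":40},
])

```text
time_s: 14.2
eef_pos: [0.4501, -0.0858, 0.1453]
tool_rot: [167.9, 89.2, 55.1]
ft_force: [0.9, -0.2, -0.1]
width: 0.0529
```

Emit:
play_rows([
  {"dx":0,"dy":0,"dz":0,"yaw":6},
  {"dx":0,"dy":0,"dz":0,"yaw":10},
  {"dx":0,"dy":0,"dz":0,"yaw":10},
])

```text
time_s: 14.5
eef_pos: [0.4503, -0.0858, 0.1453]
tool_rot: [167.4, 89.2, 64.5]
ft_force: [0.1, -0.5, -0.1]
width: 0.0529
```

Emit:
play_rows([
  {"dx":-0.001,"dy":0,"dz":-0.02,"yaw":0},
  {"dx":-0.001,"dy":0,"dz":-0.045,"yaw":0},
  {"dx":-0.001,"dy":0,"dz":-0.07,"yaw":0},
  {"dx":-0.001,"dy":0,"dz":-0.09,"yaw":0},
  {"dx":-0.001,"dy":0,"dz":-0.1,"yaw":0},
])

```text
time_s: 15.0
eef_pos: [0.4485, -0.0857, 0.0438]
tool_rot: [177.4, 89.2, 74.4]
ft_force: [-0.3, -0.1, -0.3]
width: 0.0527
```

Run:
```python
from h import *
s=bot.get_state();print(s["eef_pos"],s["tool_rot"])
save(grab("scene"),"s16.png",(220,110,360,220),5)
save(grab("wrist"),"w16.png",(120,100,520,400),1.8)
```

```text
[ 0.4484628  -0.08569942  0.04382652] [177.39487675  89.24904329  74.44443842]
```

View pics/s16.png

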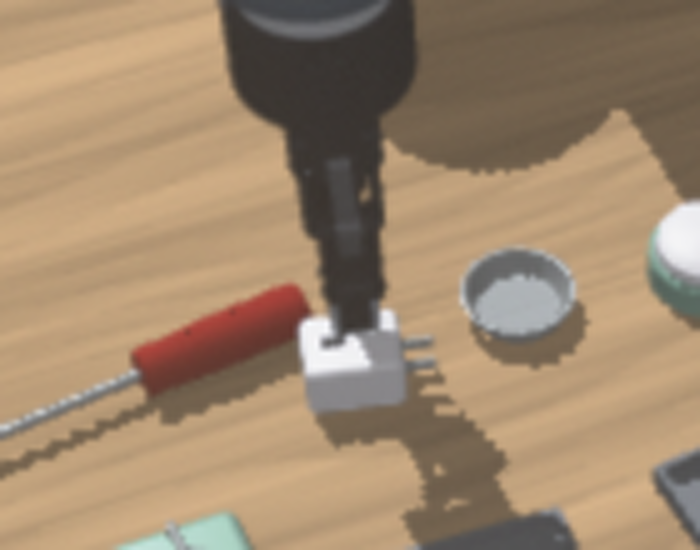

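View pics/w16.png

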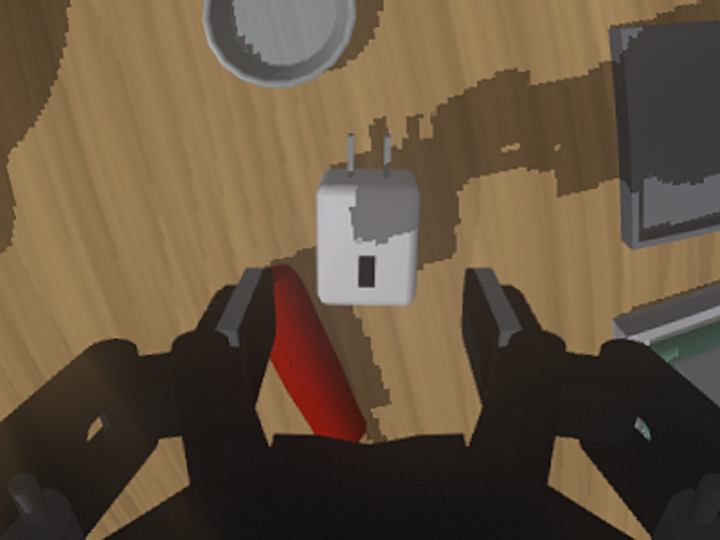

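The plug is centred between the pads (367 against 369). Descending and gripping.

Emit:
play_rows([
  {"dx":0,"dy":0,"dz":-0.012,"yaw":0},
  {"dx":0,"dy":0,"dz":-0.024,"yaw":0},
  {"dx":0,"dy":0,"dz":-0.033,"yaw":0},
  {"dx":0,"dy":0,"dz":-0.034,"yaw":0},
])

```text
time_s: 15.5
eef_pos: [0.4478, -0.0855, 0.0092]
tool_rot: [-173.7, 89.2, 83.4]
ft_force: [0.1, 0.6, 0.5]
width: 0.0527
```

Emit:
play_rows([
  {"dx":0,"dy":0,"dz":0,"yaw":0},
  {"dx":0,"dy":0,"dz":0,"yaw":0},
  {"dx":0,"dy":0,"dz":0,"yaw":0},
  {"dx":0,"dy":0,"dz":0,"yaw":0},
  {"dx":0,"dy":0,"dz":0,"yaw":0},
], fingers=0)

```text
time_s: 16.0
eef_pos: [0.448, -0.0856, 0.0095]
tool_rot: [-176.0, 89.2, 81.1]
ft_force: [-0.2, -0.4, -0.5]
width: -0.0002
```

The fingers shut completely, so the grasp missed. Looking.

Run:
```python
from h import *
s=bot.get_state();print(s["eef_pos"],s["tool_rot"])
save(grab("scene"),"s17.png",(220,110,360,220),5)
save(grab("wrist"),"w17.png",(120,100,520,400),1.8)
```

```text
[ 0.44795397 -0.08557944  0.00947784] [-175.98908618   89.24747454   81.09244339]
```

View pics/s17.png

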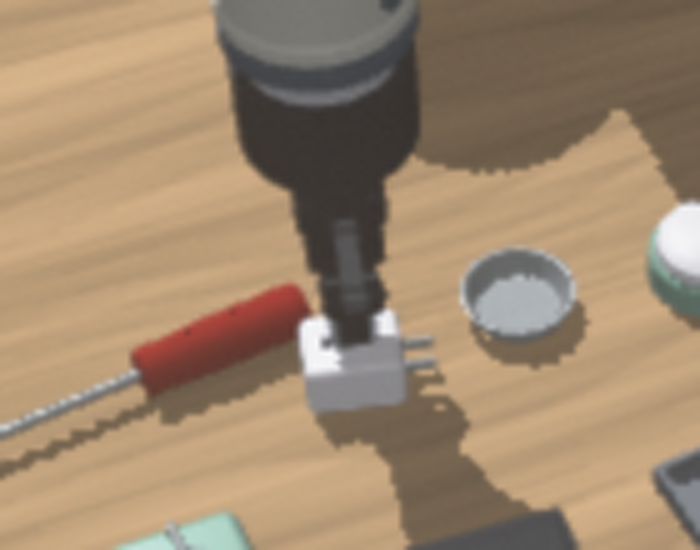

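View pics/w17.png

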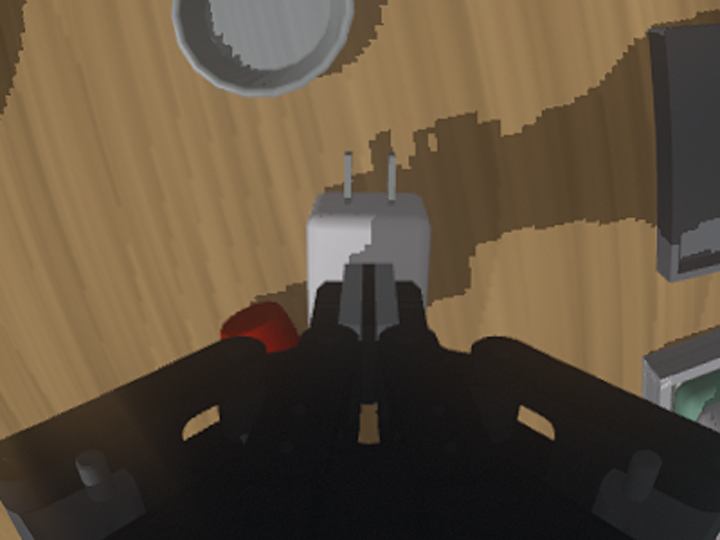

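The closed fingers are still above the 30 mm plug although the reported TCP is at z=0.0095. So the true fingertip sits well above the stated TCP. I'll measure by how much from the scene view.

Run:
```python
from h import *
s=bot.get_state();f=grab("scene");F=foc(f)
Rt=Ro.from_euler("xyz",s["tool_rot"],degrees=True).as_matrix()
for d in [0,.01,.02,.03,.04,.05]:
    X=Rt@np.array([-d,0,0])+s["eef_pos"];c=np.array(f["R"])@X+f["t"];u=F*c[0]/c[2]+f["cx"];v=F*c[1]/c[2]+f["cy"]
    print(d,X.round(4),"crop px",round((u-220+.5)*5),round((v-110+.5)*5))
g=grab("wrist");T=np.array(g["tool_from_camera"]);F=foc(g)
for d in [0,.01,.02,.03,.04]:
  o=[]
  for z in (-.011,.011):
    c=np.linalg.inv(T)@np.array([-d,0,z,1]);r=np.hypot(c[0],c[1]);th=np.arctan2(r,c[2]);o.append((round((g["cx"]+F*th*c[0]/r-120)*1.8),round((g["cy"]+F*th*c[1]/r-100)*1.8)))
  print("wrist",d,o)
```

```text
0 [ 0.4479 -0.0856  0.0094] crop px 358 369
0.01 [ 0.4479 -0.0857  0.0194] crop px 356 355
0.02 [ 0.4479 -0.0858  0.0294] crop px 354 341
0.03 [ 0.4479 -0.0859  0.0394] crop px 353 327
0.04 [ 0.4478 -0.0861  0.0494] crop px 351 312
0.05 [ 0.4478 -0.0862  0.0594] crop px 349 297
wrist 0 [(368, 227), (368, 289)]
wrist 0.01 [(368, 238), (368, 303)]
wrist 0.02 [(368, 251), (368, 318)]
wrist 0.03 [(368, 265), (368, 335)]
wrist 0.04 [(368, 281), (368, 354)]
```

The tip is about 28–30 mm behind the reported TCP. Both the scene view and the wrist view say so. I'll reopen and go lower by that amount, watching the force.

Emit:
play_rows([
  {"dx":0,"dy":0,"dz":0.003,"yaw":0},
  {"dx":0,"dy":0,"dz":0.003,"yaw":0},
  {"dx":0,"dy":0,"dz":0.003,"yaw":0},
  {"dx":0,"dy":0,"dz":0.003,"yaw":0},
], fingers=62)

```text
time_s: 16.6
eef_pos: [0.4478, -0.0855, 0.0124]
tool_rot: [-174.7, 89.2, 82.4]
ft_force: [-0.1, 0.1, -1.4]
width: 0.0527
```

Emit:
play_rows([
  {"dx":0,"dy":0,"dz":-0.008,"yaw":0},
  {"dx":0,"dy":0,"dz":-0.014,"yaw":0},
  {"dx":0,"dy":0,"dz":-0.02,"yaw":0},
  {"dx":0,"dy":0,"dz":-0.024,"yaw":0},
  {"dx":0,"dy":0,"dz":-0.024,"yaw":0},
])

```text
time_s: 17.1
eef_pos: [0.4473, -0.0854, -0.0124]
tool_rot: [-168.4, 89.2, 88.7]
ft_force: [0.2, -0.1, 0.7]
width: 0.053
```

Run:
```python
from h import *
s=bot.get_state();print(s["eef_pos"],s["tool_rot"],s["ft_force"])
save(grab("scene"),"s18.png",(220,110,360,220),5)
save(grab("wrist"),"w18.png",(120,100,520,400),1.8)
```

```text
[ 0.44729391 -0.08541435 -0.01244372] [-168.37823563   89.23408577   88.70778171] [ 0.23273105 -0.14915543  0.67483446]
```

View pics/s18.png

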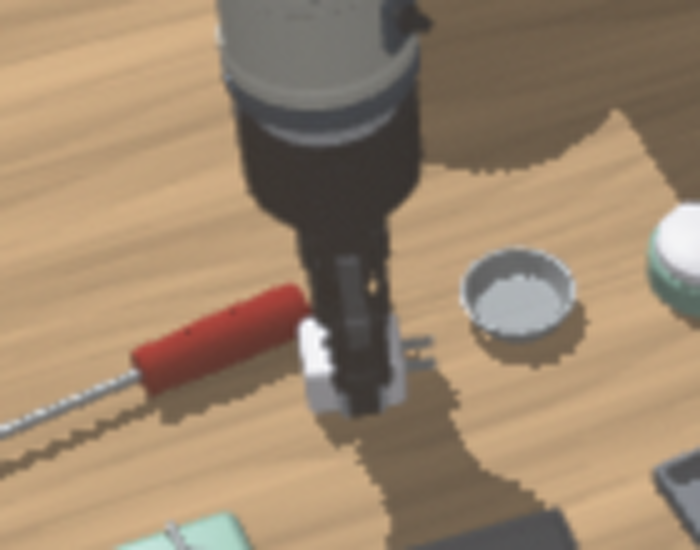

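View pics/w18.png

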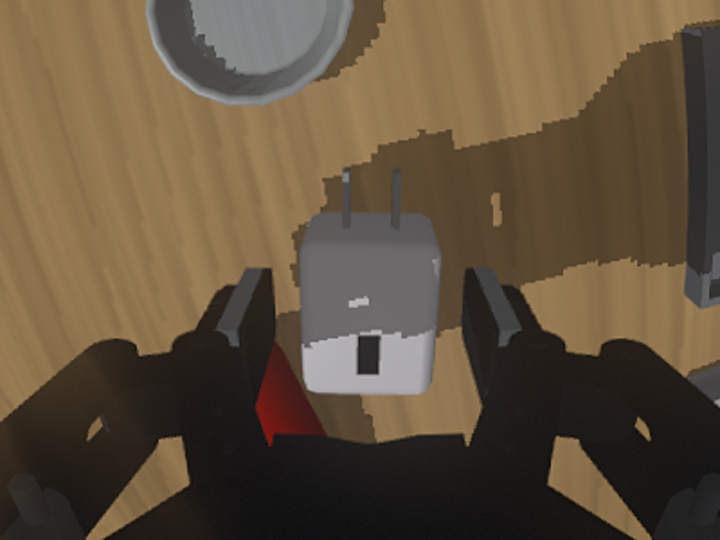

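The fingers now straddle the plug. A little lower, then grip.

Emit:
play_rows([
  {"dx":0,"dy":0,"dz":-0.004,"yaw":0},
  {"dx":0,"dy":0,"dz":-0.008,"yaw":0},
  {"dx":0,"dy":0,"dz":-0.009,"yaw":0},
])

```text
time_s: 17.5
eef_pos: [0.4475, -0.0855, -0.0212]
tool_rot: [-170.9, 89.2, 86.2]
ft_force: [-0.0, -0.8, 0.2]
width: 0.0527
```

Emit:
play_rows([
  {"dx":0,"dy":0,"dz":0,"yaw":0},
  {"dx":0,"dy":0,"dz":0,"yaw":0},
  {"dx":0,"dy":0,"dz":0,"yaw":0},
  {"dx":0,"dy":0,"dz":0,"yaw":0},
  {"dx":0,"dy":0,"dz":0,"yaw":0},
], fingers=0)

```text
time_s: 18.0
eef_pos: [0.4475, -0.0855, -0.0212]
tool_rot: [-171.1, 89.2, 86.0]
ft_force: [-0.1, 0.3, -1.0]
width: 0.0353
```

Gripped at 35 mm. Lifting and carrying it to the plug tray.

Emit:
play_rows([
  {"dx":0,"dy":0,"dz":0.03,"yaw":0},
  {"dx":0,"dy":0,"dz":0.07,"yaw":0},
  {"dx":0.01,"dy":0.01,"dz":0.1,"yaw":-8},
  {"dx":0.02,"dy":0.03,"dz":0.1,"yaw":-16},
  {"dx":0.03,"dy":0.06,"dz":0.1,"yaw":-24},
])

```text
time_s: 18.5
eef_pos: [0.479, -0.0257, 0.0803]
tool_rot: [176.6, 89.2, 49.3]
ft_force: [0.4, -0.3, -1.3]
width: 0.0354
```

Emit:
play_rows([
  {"dx":0.02,"dy":0.04,"dz":0,"yaw":-8},
  {"dx":0.04,"dy":0.08,"dz":0,"yaw":-16},
  {"dx":0.06,"dy":0.12,"dz":0,"yaw":-24},
  {"dx":0.08,"dy":0.16,"dz":0,"yaw":-32},
  {"dx":0.1,"dy":0.19,"dz":0,"yaw":-40},
])

```text
time_s: 19.0
eef_pos: [0.5794, 0.1669, 0.0803]
tool_rot: [177.3, 89.1, 9.7]
ft_force: [0.6, -1.1, -1.0]
width: 0.0356
```

Emit:
play_rows([
  {"dx":0.005,"dy":0.02,"dz":0,"yaw":-7},
  {"dx":0.01,"dy":0.038,"dz":0,"yaw":-13},
  {"dx":0.01,"dy":0.038,"dz":0,"yaw":-13},
  {"dx":0.01,"dy":0.038,"dz":-0.015,"yaw":-13},
  {"dx":0.01,"dy":0.038,"dz":-0.03,"yaw":-13},
])

```text
time_s: 19.5
eef_pos: [0.589, 0.204, 0.0492]
tool_rot: [176.3, 89.2, -4.3]
ft_force: [0.4, -0.9, -1.1]
width: 0.0355
```

Run:
```python
from h import *
s=bot.get_state();print(s["eef_pos"],s["tool_rot"],s["ft_force"])
save(grab("scene"),"s19.png",(360,110,500,240),5)
save(grab("wrist"),"w19.png",(120,100,520,400),1.8)
```

```text
[0.58896079 0.20401212 0.04923262] [176.25852799  89.15014597  -4.30536013] [ 0.41938386 -0.86155136 -1.14391842]
```

View pics/s19.png

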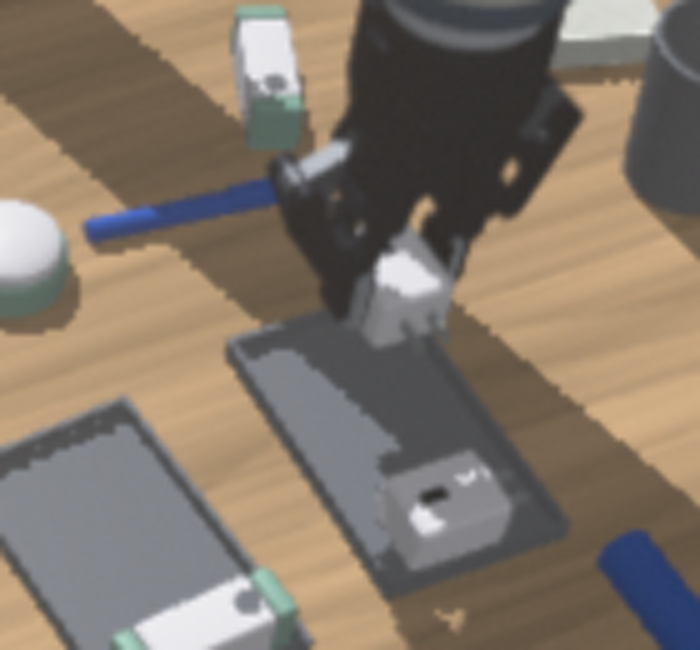

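View pics/w19.png

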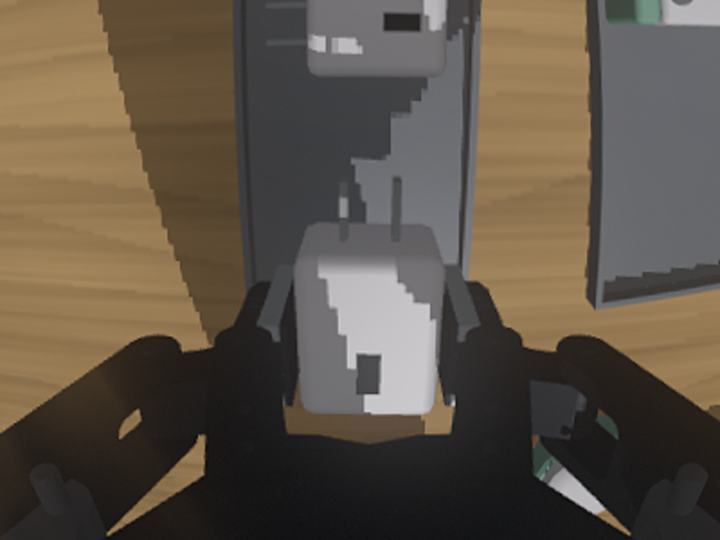

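The plug is aligned over the free part of the plug tray. Lowering it.

Emit:
play_rows([
  {"dx":0,"dy":0.002,"dz":-0.015,"yaw":0},
  {"dx":0,"dy":0.002,"dz":-0.032,"yaw":0},
  {"dx":0,"dy":0.002,"dz":-0.047,"yaw":0},
  {"dx":0,"dy":0.002,"dz":-0.058,"yaw":0},
  {"dx":0,"dy":0.002,"dz":-0.064,"yaw":0},
])

```text
time_s: 20.1
eef_pos: [0.586, 0.2048, -0.0186]
tool_rot: [155.5, 89.5, -25.2]
ft_force: [-6.8, -5.2, 32.6]
width: 0.0358
```

Emit:
play_rows([
  {"dx":0,"dy":0,"dz":-0.001,"yaw":0},
  {"dx":0,"dy":0,"dz":-0.002,"yaw":0},
])

```text
time_s: 20.3
eef_pos: [0.5861, 0.2047, -0.0187]
tool_rot: [153.3, 89.5, -27.4]
ft_force: [-9.3, -3.8, 28.1]
width: 0.0359
```

On the floor. Releasing.

Emit:
play_rows([
  {"dx":0,"dy":0,"dz":0.001,"yaw":0},
  {"dx":0,"dy":0,"dz":0.001,"yaw":0},
])

```text
time_s: 20.5
eef_pos: [0.5868, 0.205, -0.0171]
tool_rot: [160.6, 89.5, -20.0]
ft_force: [-1.2, -0.8, -0.9]
width: 0.0356
```

Emit:
play_rows([
  {"dx":0,"dy":0,"dz":0.001,"yaw":0},
  {"dx":0,"dy":0,"dz":0.001,"yaw":0},
  {"dx":0,"dy":0,"dz":0.001,"yaw":0},
  {"dx":0,"dy":0,"dz":0.004,"yaw":0},
  {"dx":0,"dy":0,"dz":0.01,"yaw":0},
], fingers=62)

```text
time_s: 21.0
eef_pos: [0.5864, 0.2049, -0.0074]
tool_rot: [155.5, 89.5, -25.2]
ft_force: [0.0, 0.4, 0.5]
width: 0.0533
```

Emit:
play_rows([
  {"dx":0,"dy":0,"dz":0.03,"yaw":0},
  {"dx":0,"dy":0,"dz":0.06,"yaw":0},
  {"dx":0,"dy":0,"dz":0.09,"yaw":0},
  {"dx":-0.02,"dy":0.01,"dz":0.12,"yaw":-8},
  {"dx":-0.04,"dy":0.02,"dz":0.13,"yaw":-16},
])

```text
time_s: 21.5
eef_pos: [0.5481, 0.2256, 0.1263]
tool_rot: [-179.6, 89.3, -16.7]
ft_force: [-0.0, 0.7, 0.3]
width: 0.0532
```

Run:
```python
from h import *
s=bot.get_state();print(s["eef_pos"],s["tool_rot"],s["ft_force"])
save(grab("scene"),"s20.png",(330,90,500,240),4.5)
```

```text
[0.54811658 0.2255546  0.12634966] [-179.64494269   89.30630423  -16.65449393] [-0.01325246  0.72137272  0.34868317]
```

View pics/s20.png

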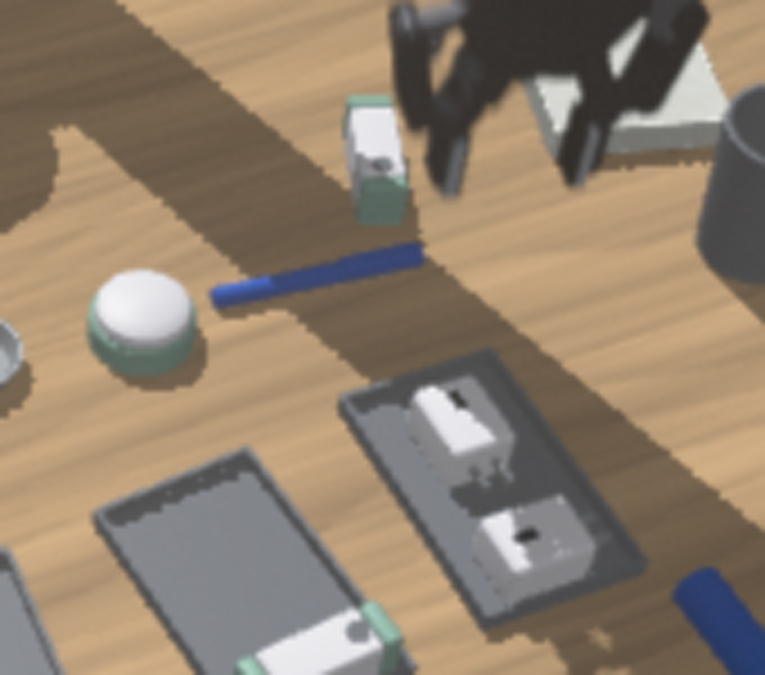

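The plug block lies flat in its tray. I'll confirm the bar position from this view.

Run:
```python
from h import *
f=grab("scene");save(f,"s21.png",(395,100,430,150),12)
```

Emit:
play_rows([
  {"dx":-0.03,"dy":0.008,"dz":0,"yaw":-2},
  {"dx":-0.065,"dy":0.016,"dz":0,"yaw":-4},
  {"dx":-0.1,"dy":0.025,"dz":0,"yaw":-6},
  {"dx":-0.135,"dy":0.033,"dz":0,"yaw":-6},
  {"dx":-0.158,"dy":0.038,"dz":0,"yaw":-6},
], fingers=50)

```text
time_s: 22.1
eef_pos: [0.3865, 0.2622, 0.1246]
tool_rot: [173.7, 89.7, -28.6]
ft_force: [0.1, 0.2, -0.2]
width: 0.0422
```

Emit:
play_rows([
  {"dx":0,"dy":0,"dz":-0.015,"yaw":0},
  {"dx":0,"dy":0,"dz":-0.03,"yaw":0},
  {"dx":0,"dy":0,"dz":-0.045,"yaw":0},
  {"dx":0,"dy":0,"dz":-0.05,"yaw":0},
  {"dx":0,"dy":0,"dz":-0.05,"yaw":0},
])

```text
time_s: 22.6
eef_pos: [0.3862, 0.2618, 0.0738]
tool_rot: [151.7, 89.7, -50.6]
ft_force: [-0.1, -0.6, 1.4]
width: 0.0426
```

Run:
```python
from h import *
s=bot.get_state();print(s["eef_pos"],s["tool_rot"],s["ft_force"])
save(grab("wrist"),"w21.png",(120,100,520,400),1.8)
```

```text
[0.38624125 0.26179457 0.07383908] [151.68246587  89.74663191 -50.58271748] [-0.14838941 -0.61834852  1.4014416 ]
```

View pics/s21.png

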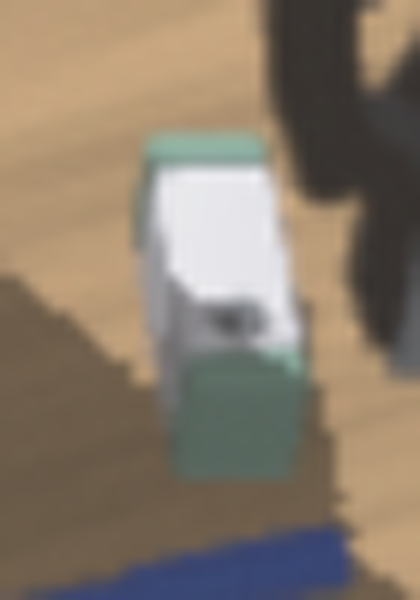

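View pics/w21.png

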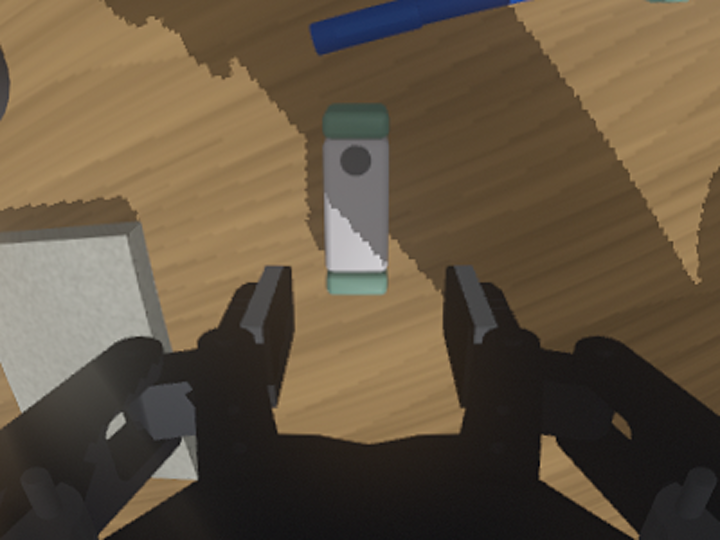

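Run:
```python
from h import *
s=bot.get_state();g=grab("wrist");wr=wristray(g,s);q=lambda a,b:wr(120+a/1.8,100+b/1.8,.03)
print(s["eef_pos"]);P=[q(325,106),q(388,106),q(387,292),q(328,292)]
print(P,np.mean(P,0)); f=grab("scene"); h=lambda a,b:ray2plane(f,395+a/12-.5,100+b/12-.5,.03).round(4);print([h(*p) for p in [(148,135),(262,135),(305,355),(185,365)]])
```

```text
[0.38659328 0.26203857 0.07439776]
[array([0.4335, 0.2609, 0.03  ]), array([0.4243, 0.2386, 0.03  ]), array([0.3517, 0.2678, 0.03  ]), array([0.3612, 0.291 , 0.03  ])] [0.392675 0.264575 0.03    ]
[array([0.3523, 0.2676, 0.03  ]), array([0.3619, 0.29  , 0.03  ]), array([0.4246, 0.2646, 0.03  ]), array([0.4175, 0.2404, 0.03  ])]
```

The bar centre is at (0.392, 0.2645), and its length and yaw are as expected. Correcting and descending.

Emit:
play_rows([
  {"dx":0.006,"dy":0.003,"dz":-0.02,"yaw":0},
  {"dx":0.006,"dy":0.003,"dz":-0.04,"yaw":0},
  {"dx":0.006,"dy":0.003,"dz":-0.055,"yaw":0},
  {"dx":0.006,"dy":0.003,"dz":-0.06,"yaw":0},
  {"dx":0.006,"dy":0.003,"dz":-0.06,"yaw":0},
])

```text
time_s: 23.25
eef_pos: [0.3929, 0.2653, 0.015]
tool_rot: [175.7, 89.7, -26.6]
ft_force: [-0.0, 0.4, -0.6]
width: 0.0425
```

Run:
```python
from h import *
s=bot.get_state();print(s["eef_pos"],s["tool_rot"],s["ft_force"])
save(grab("wrist"),"w22.png",(120,100,520,400),1.8)
```

```text
[0.39294664 0.26531084 0.01495588] [175.65701364  89.70978129 -26.64327474] [-0.03564628  0.44417207 -0.61004222]
```

View pics/w22.png

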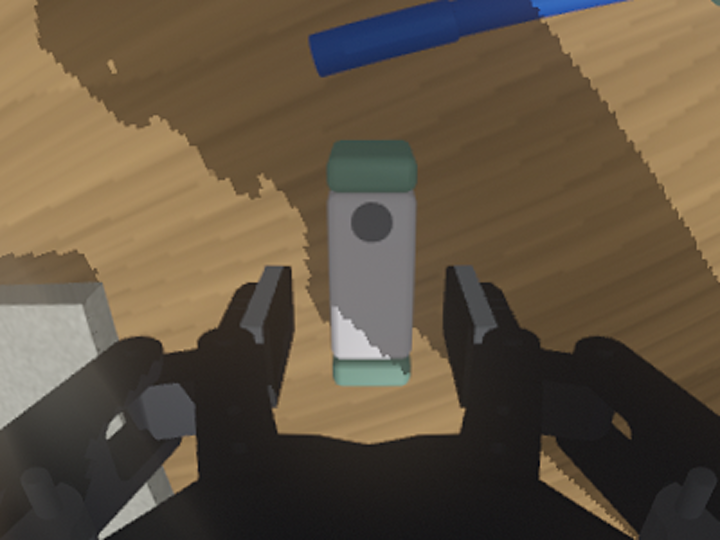

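Centred (371 against 368). Going down and gripping.

Emit:
play_rows([
  {"dx":0,"dy":0,"dz":-0.012,"yaw":0},
  {"dx":0,"dy":0,"dz":-0.024,"yaw":0},
  {"dx":0,"dy":0,"dz":-0.033,"yaw":0},
  {"dx":0,"dy":0,"dz":-0.036,"yaw":0},
  {"dx":0,"dy":0,"dz":-0.036,"yaw":0},
])

```text
time_s: 23.8
eef_pos: [0.3927, 0.2652, -0.0214]
tool_rot: [168.5, 89.7, -33.8]
ft_force: [-0.3, 0.2, 0.0]
width: 0.043
```

Emit:
play_rows([
  {"dx":0,"dy":0,"dz":0,"yaw":0},
  {"dx":0,"dy":0,"dz":0,"yaw":0},
  {"dx":0,"dy":0,"dz":0,"yaw":0},
  {"dx":0,"dy":0,"dz":0,"yaw":0},
  {"dx":0,"dy":0,"dz":0,"yaw":0},
], fingers=0)

```text
time_s: 24.3
eef_pos: [0.3928, 0.2653, -0.0212]
tool_rot: [171.2, 89.7, -31.1]
ft_force: [-0.9, -0.8, -0.1]
width: 0.0258
```

Emit:
play_rows([
  {"dx":0,"dy":0,"dz":0.03,"yaw":0},
  {"dx":0,"dy":0,"dz":0.07,"yaw":0},
  {"dx":0.01,"dy":-0.01,"dz":0.1,"yaw":4},
  {"dx":0.035,"dy":-0.03,"dz":0.1,"yaw":8},
  {"dx":0.06,"dy":-0.055,"dz":0.1,"yaw":12},
])

```text
time_s: 24.8
eef_pos: [0.4542, 0.2106, 0.0804]
tool_rot: [-171.2, 89.6, -1.3]
ft_force: [0.8, 0.1, -1.3]
width: 0.0258
```

Emit:
play_rows([
  {"dx":0.035,"dy":-0.03,"dz":0,"yaw":3},
  {"dx":0.07,"dy":-0.06,"dz":0,"yaw":6},
  {"dx":0.1,"dy":-0.09,"dz":0,"yaw":9},
  {"dx":0.13,"dy":-0.12,"dz":0,"yaw":12},
  {"dx":0.155,"dy":-0.142,"dz":0,"yaw":15},
])

```text
time_s: 25.3
eef_pos: [0.6105, 0.0665, 0.0804]
tool_rot: [-172.5, 89.5, 12.5]
ft_force: [-0.2, 0.8, -1.5]
width: 0.0257
```

Emit:
play_rows([
  {"dx":0.002,"dy":-0.002,"dz":0,"yaw":0},
  {"dx":0.002,"dy":-0.002,"dz":0,"yaw":0},
  {"dx":0.002,"dy":-0.002,"dz":0,"yaw":0},
])

```text
time_s: 25.6
eef_pos: [0.6111, 0.065, 0.08]
tool_rot: [-168.2, 89.6, 16.8]
ft_force: [0.1, -0.5, -0.4]
width: 0.0256
```

Emit:
play_rows([
  {"dx":0.001,"dy":-0.001,"dz":-0.02,"yaw":0},
  {"dx":0.001,"dy":-0.001,"dz":-0.04,"yaw":0},
  {"dx":0.001,"dy":-0.001,"dz":-0.055,"yaw":0},
  {"dx":0.001,"dy":-0.001,"dz":-0.06,"yaw":0},
  {"dx":0.001,"dy":-0.001,"dz":-0.06,"yaw":0},
])

```text
time_s: 26.1
eef_pos: [0.6112, 0.0646, 0.0193]
tool_rot: [-163.4, 89.7, 21.6]
ft_force: [0.5, 0.6, -1.5]
width: 0.0257
```

Run:
```python
from h import *
s=bot.get_state();print(s["eef_pos"],s["tool_rot"],s["ft_force"])
save(grab("wrist"),"w23.png",(120,100,520,400),1.8)
```

```text
[0.61117578 0.06458886 0.01926352] [-163.43159815   89.74190265   21.62322495] [ 0.47659375  0.55578955 -1.48586771]
```

View pics/w23.png

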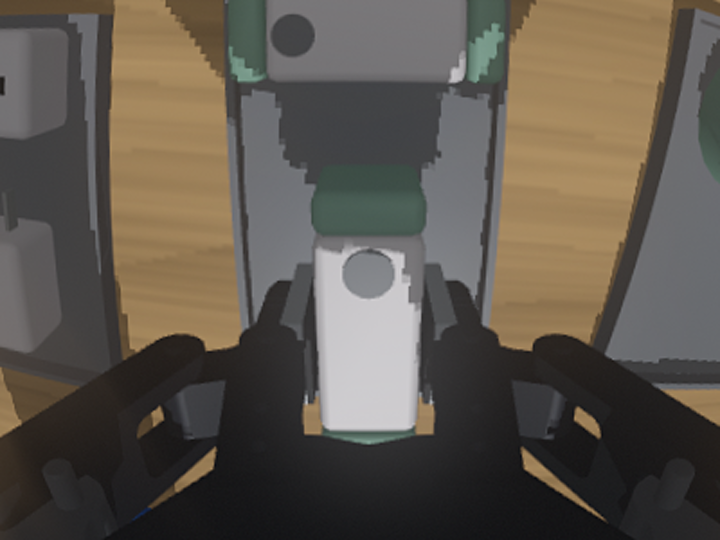

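The bar is centred over its tray and aligned. Setting it down.

Emit:
play_rows([
  {"dx":0,"dy":0,"dz":-0.01,"yaw":0},
  {"dx":0,"dy":0,"dz":-0.02,"yaw":0},
  {"dx":0,"dy":0,"dz":-0.028,"yaw":0},
  {"dx":0,"dy":0,"dz":-0.033,"yaw":0},
  {"dx":0,"dy":0,"dz":-0.036,"yaw":0},
])

```text
time_s: 26.65
eef_pos: [0.6115, 0.0644, -0.0169]
tool_rot: [-164.7, 89.7, 20.3]
ft_force: [-0.6, -0.6, -0.7]
width: 0.0257
```

Emit:
play_rows([
  {"dx":0,"dy":0,"dz":0,"yaw":0},
  {"dx":0,"dy":0,"dz":-0.0005,"yaw":0},
])

```text
time_s: 26.85
eef_pos: [0.6116, 0.0644, -0.0174]
tool_rot: [-165.1, 89.7, 20.0]
ft_force: [0.7, -0.1, -0.7]
width: 0.0255
```

Emit:
play_rows([
  {"dx":0,"dy":0,"dz":0,"yaw":0},
  {"dx":0,"dy":0,"dz":0,"yaw":0},
  {"dx":0,"dy":0,"dz":0,"yaw":0},
  {"dx":0,"dy":0,"dz":0.004,"yaw":0},
  {"dx":0,"dy":0,"dz":0.01,"yaw":0},
], fingers=52)

```text
time_s: 27.35
eef_pos: [0.6114, 0.0644, -0.0072]
tool_rot: [-163.4, 89.7, 21.6]
ft_force: [1.2, 0.4, 0.1]
width: 0.0445
```

Emit:
play_rows([
  {"dx":0,"dy":0,"dz":0.03,"yaw":0},
  {"dx":0,"dy":0,"dz":0.07,"yaw":0},
  {"dx":-0.01,"dy":0,"dz":0.11,"yaw":0},
  {"dx":-0.04,"dy":0.005,"dz":0.13,"yaw":6},
  {"dx":-0.08,"dy":0.01,"dz":0.13,"yaw":12},
])

```text
time_s: 27.85
eef_pos: [0.5346, 0.0747, 0.127]
tool_rot: [178.5, 89.2, 15.7]
ft_force: [0.0, 0.4, -0.8]
width: 0.0446
```

Run:
```python
from h import *
s=bot.get_state();print(s["eef_pos"],s["tool_rot"],s["qpos"])
save(grab("scene"),"s24.png",(220,110,480,300),3)
```

```text
[0.53455989 0.07471428 0.1269631 ] [178.50381166  89.24803059  15.74283217] [  6.62144522  23.2025351  108.03573621   0.16035586  48.01937866
  79.27593821]
```

View pics/s24.png

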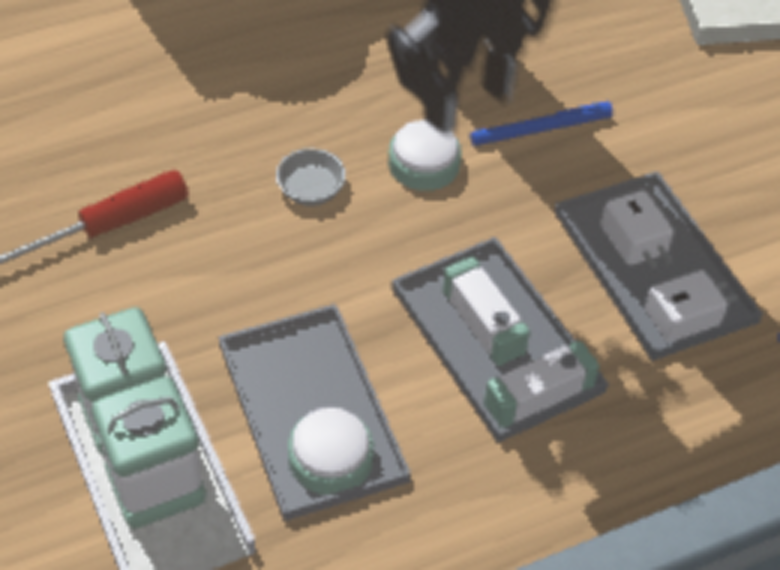

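The bar is flat in its tray. Now the round light, with a diagonal jaw so the fingers clear the tray walls, the pen and the bowl.

Emit:
play_rows([
  {"dx":-0.02,"dy":0.004,"dz":0,"yaw":7},
  {"dx":-0.045,"dy":0.01,"dz":0,"yaw":14},
  {"dx":-0.07,"dy":0.015,"dz":0,"yaw":21},
  {"dx":-0.085,"dy":0.017,"dz":-0.02,"yaw":28},
  {"dx":-0.085,"dy":0.017,"dz":-0.04,"yaw":28},
], fingers=90)

```text
time_s: 28.4
eef_pos: [0.4373, 0.0918, 0.0843]
tool_rot: [-105.5, 89.9, 120.3]
ft_force: [0.4, -0.3, 0.3]
width: 0.0772
```

Emit:
play_rows([
  {"dx":0,"dy":0,"dz":0,"yaw":0},
  {"dx":0,"dy":0,"dz":0,"yaw":0},
  {"dx":0,"dy":0,"dz":0,"yaw":0},
])

```text
time_s: 28.7
eef_pos: [0.4383, 0.092, 0.0852]
tool_rot: [-143.4, 89.9, 82.4]
ft_force: [0.9, 0.1, -0.4]
width: 0.0766
```

Run:
```python
from h import *
s=bot.get_state();g=grab("wrist");print(s["eef_pos"],s["tool_rot"])
wr=wristray(g,s)
save(g,"w25.png",(120,100,520,400),1.8)
hsv=cv2.cvtColor(g["image"],cv2.COLOR_RGB2HSV)
```

```text
[0.43829656 0.0919751  0.0851534 ] [-143.39000358   89.86097034   82.386149  ]
```

View pics/w25.png

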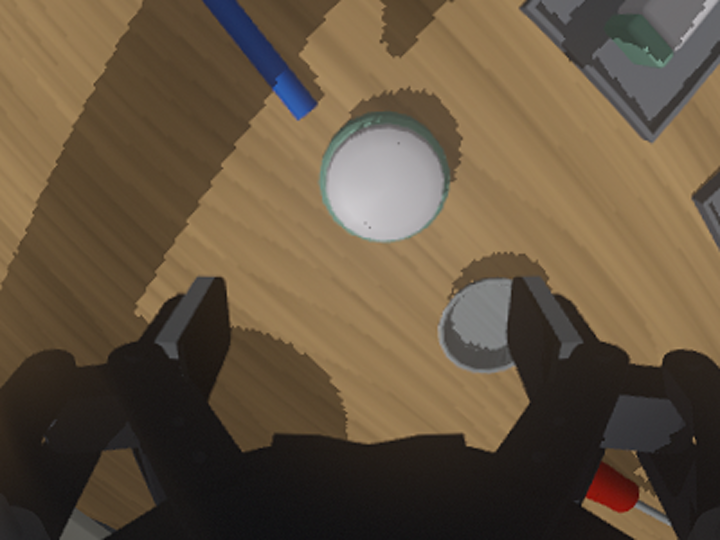

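Run:
```python
from h import *
s=bot.get_state();g=grab("wrist");wr=wristray(g,s);print(s["eef_pos"])
im=g["image"].astype(int)
# disc outline = bright white or green blob near (334,198)
m=((im[...,2]>im[...,0]-5)&(im.sum(2)>200)).astype(np.uint8)
m=cv2.morphologyEx(m,cv2.MORPH_OPEN,np.ones((3,3)))
n,l,st,c=cv2.connectedComponentsWithStats(m)
k=l[198,334];print(st[k],c[k])
u,v=c[k]
for z in (.01,.015):print(wr(u,v,z))
x,y,w,h=st[k][:4];print("width",wr(x,v,.008),wr(x+w,v,.008))
```

```text
[0.43835159 0.09192834 0.08516067]
[ 298  162   71   72 4020] [332.85995025 198.17562189]
[0.4488 0.0931 0.01  ]
[0.4496 0.0941 0.015 ]
width [0.428  0.1126 0.008 ] [0.4699 0.0719 0.008 ]
```

The round light is at (0.449, 0.0925), and its measured width is 58 mm. Correcting and descending.

Emit:
play_rows([
  {"dx":0.006,"dy":0,"dz":-0.01,"yaw":0},
  {"dx":0.011,"dy":0.001,"dz":-0.025,"yaw":0},
  {"dx":0.011,"dy":0.001,"dz":-0.045,"yaw":0},
  {"dx":0.011,"dy":0.001,"dz":-0.06,"yaw":0},
  {"dx":0.011,"dy":0.001,"dz":-0.065,"yaw":0},
])

```text
time_s: 29.3
eef_pos: [0.4489, 0.0927, 0.0186]
tool_rot: [-102.3, 89.9, 123.4]
ft_force: [-0.7, 0.4, 0.2]
width: 0.0766
```

Emit:
play_rows([
  {"dx":0,"dy":0,"dz":-0.01,"yaw":0},
  {"dx":0,"dy":0,"dz":-0.02,"yaw":0},
  {"dx":0,"dy":0,"dz":-0.03,"yaw":0},
  {"dx":0,"dy":0,"dz":-0.035,"yaw":0},
  {"dx":0,"dy":0,"dz":-0.035,"yaw":0},
])

```text
time_s: 29.8
eef_pos: [0.4485, 0.0927, -0.0171]
tool_rot: [-81.8, 89.8, 144.0]
ft_force: [-0.5, -0.0, -0.7]
width: 0.0767
```

Run:
```python
from h import *
s=bot.get_state();print(s["eef_pos"],s["tool_rot"],s["ft_force"])
save(grab("wrist"),"w26.png",(120,100,520,400),1.8)
save(grab("scene"),"s26.png",(300,80,440,220),5)
```

```text
[ 0.44847605  0.09266669 -0.0171092 ] [-81.77801183  89.81728643 143.98787494] [-0.49735253 -0.04100037 -0.74753022]
```

View pics/w26.png

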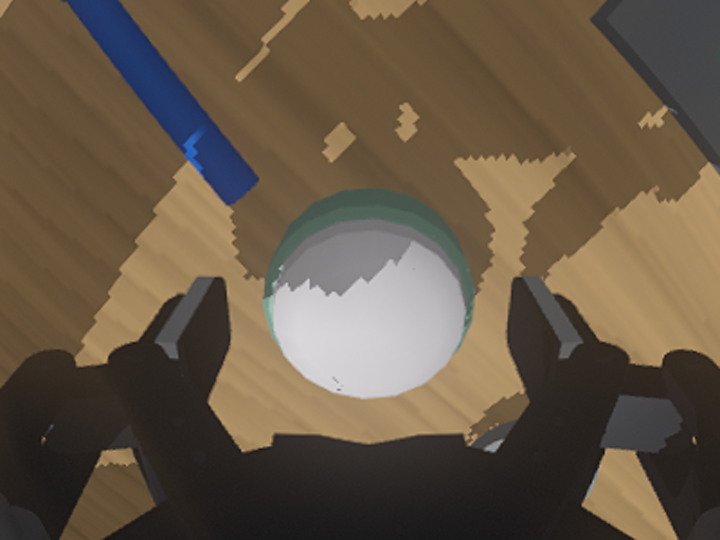

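View pics/s26.png

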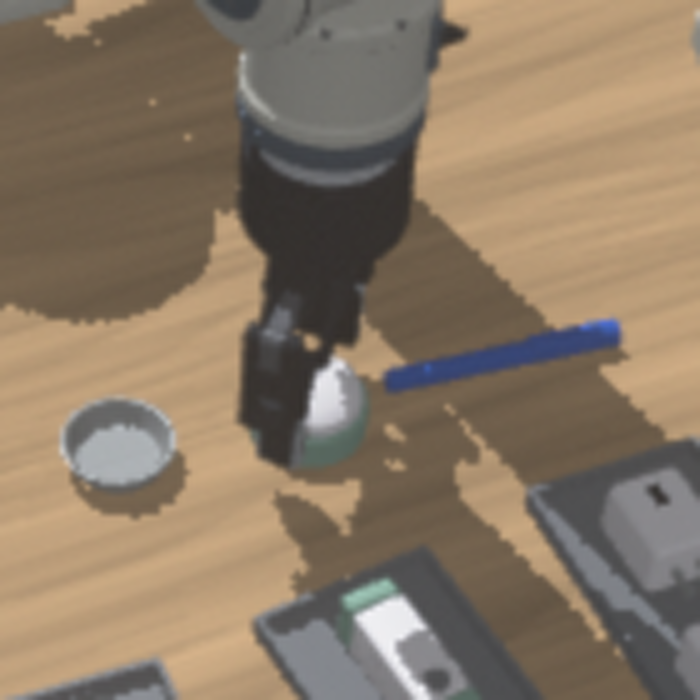

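Centred. Lowering about 7 mm more, so the tips reach the base rim, then gripping.

Emit:
play_rows([
  {"dx":0,"dy":0,"dz":-0.003,"yaw":0},
  {"dx":0,"dy":0,"dz":-0.006,"yaw":0},
  {"dx":0,"dy":0,"dz":-0.007,"yaw":0},
])

```text
time_s: 30.2
eef_pos: [0.449, 0.0928, -0.0235]
tool_rot: [-104.6, 89.9, 121.2]
ft_force: [-0.3, 0.5, 1.1]
width: 0.0768
```

Emit:
play_rows([
  {"dx":0,"dy":0,"dz":0,"yaw":0},
  {"dx":0,"dy":0,"dz":0,"yaw":0},
  {"dx":0,"dy":0,"dz":0,"yaw":0},
  {"dx":0,"dy":0,"dz":0,"yaw":0},
  {"dx":0,"dy":0,"dz":0,"yaw":0},
], fingers=0)

```text
time_s: 30.7
eef_pos: [0.4489, 0.0928, -0.0234]
tool_rot: [-103.2, 89.9, 122.5]
ft_force: [-0.2, 0.2, 4.1]
width: 0.0575
```

Emit:
play_rows([
  {"dx":0,"dy":0,"dz":0.01,"yaw":0},
  {"dx":0,"dy":0,"dz":0.02,"yaw":0},
  {"dx":0,"dy":0,"dz":0.04,"yaw":0},
  {"dx":0,"dy":0,"dz":0.06,"yaw":0},
  {"dx":0,"dy":0,"dz":0.08,"yaw":0},
])

```text
time_s: 31.2
eef_pos: [0.4491, 0.0928, 0.0582]
tool_rot: [-120.5, 89.9, 105.3]
ft_force: [0.3, 0.5, -0.6]
width: 0.0573
```

Run:
```python
from h import *
s=bot.get_state();print(s["eef_pos"],s["tool_rot"],s["ft_force"])
save(grab("wrist"),"w27.png",(120,100,520,400),1.8)
save(grab("scene"),"s27.png",(300,80,440,220),5)
```

```text
[0.44908492 0.09278871 0.05815664] [-120.47991211   89.86738239  105.28727053] [ 0.26417246  0.54233391 -0.64048854]
```

View pics/w27.png

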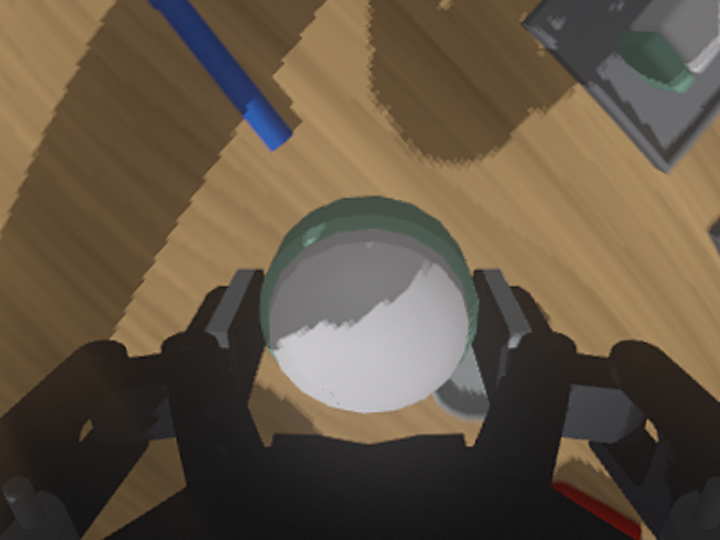

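View pics/s27.png

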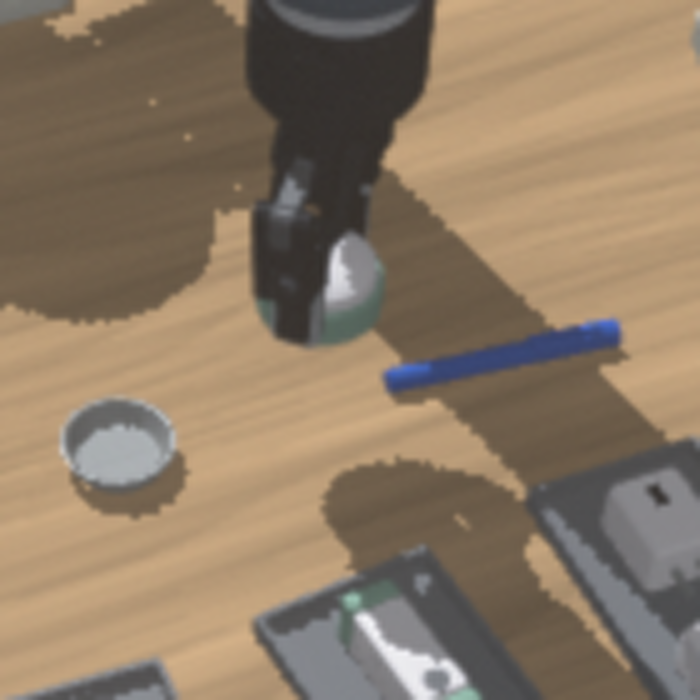

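Held level. Carrying it to the puck tray.

Emit:
play_rows([
  {"dx":0.02,"dy":-0.02,"dz":0.01,"yaw":0},
  {"dx":0.045,"dy":-0.05,"dz":0.02,"yaw":-1},
  {"dx":0.075,"dy":-0.085,"dz":0.02,"yaw":-2},
  {"dx":0.105,"dy":-0.12,"dz":0.02,"yaw":-3},
  {"dx":0.13,"dy":-0.15,"dz":0.02,"yaw":-4},
])

```text
time_s: 31.8
eef_pos: [0.5822, -0.0588, 0.0794]
tool_rot: [165.8, 89.7, 27.5]
ft_force: [0.3, 0.2, -1.0]
width: 0.0569
```

Emit:
play_rows([
  {"dx":0.012,"dy":-0.012,"dz":0,"yaw":0},
  {"dx":0.023,"dy":-0.023,"dz":0,"yaw":0},
  {"dx":0.023,"dy":-0.023,"dz":0,"yaw":0},
  {"dx":0.023,"dy":-0.023,"dz":0,"yaw":0},
])

```text
time_s: 32.2
eef_pos: [0.6042, -0.0812, 0.0789]
tool_rot: [-179.8, 89.7, 41.9]
ft_force: [0.2, -0.2, -1.8]
width: 0.0572
```

Emit:
play_rows([
  {"dx":-0.002,"dy":0.001,"dz":-0.02,"yaw":0},
  {"dx":-0.002,"dy":0.001,"dz":-0.04,"yaw":0},
  {"dx":-0.002,"dy":0.001,"dz":-0.055,"yaw":0},
  {"dx":-0.002,"dy":0.001,"dz":-0.07,"yaw":0},
  {"dx":-0.002,"dy":0.001,"dz":-0.07,"yaw":0},
])

```text
time_s: 32.7
eef_pos: [0.6005, -0.0794, 0.0068]
tool_rot: [-126.6, 89.8, 95.2]
ft_force: [0.1, 0.2, -0.0]
width: 0.0573
```

Run:
```python
from h import *
s=bot.get_state();print(s["eef_pos"],s["tool_rot"],s["ft_force"])
save(grab("wrist"),"w28.png",(120,100,520,400),1.8)
save(grab("scene"),"s28.png",(230,150,390,290),5)
```

```text
[ 0.60046534 -0.07937215  0.00683622] [-126.56046769   89.79290644   95.18758025] [ 0.14506039  0.23033578 -0.00644468]
```

View pics/w28.png

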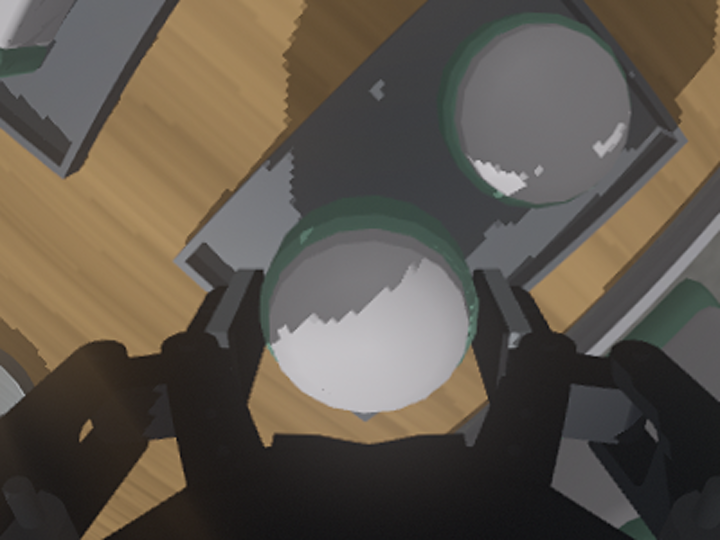

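View pics/s28.png

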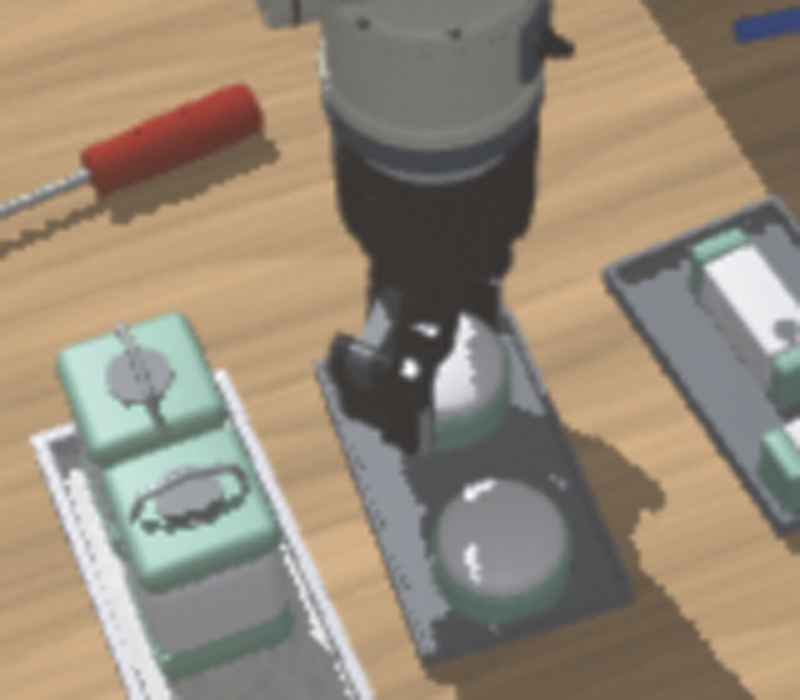

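Aligned diagonally over the free end of the puck tray. Lowering gently.

Emit:
play_rows([
  {"dx":0.001,"dy":-0.0005,"dz":-0.005,"yaw":0},
  {"dx":0.002,"dy":-0.001,"dz":-0.01,"yaw":0},
  {"dx":0.002,"dy":-0.001,"dz":-0.015,"yaw":0},
  {"dx":0.002,"dy":-0.001,"dz":-0.018,"yaw":0},
  {"dx":0.002,"dy":-0.001,"dz":-0.021,"yaw":0},
])

```text
time_s: 33.3
eef_pos: [0.604, -0.0809, -0.0126]
tool_rot: [-171.9, 89.8, 49.8]
ft_force: [0.5, -0.4, -1.1]
width: 0.057
```

Emit:
play_rows([
  {"dx":0,"dy":0,"dz":-0.002,"yaw":0},
  {"dx":0,"dy":0,"dz":-0.004,"yaw":0},
  {"dx":0,"dy":0,"dz":-0.005,"yaw":0},
])

```text
time_s: 33.6
eef_pos: [0.6039, -0.0809, -0.0178]
tool_rot: [-169.5, 89.8, 52.3]
ft_force: [-0.4, 0.0, -0.4]
width: 0.0575
```

Emit:
play_rows([
  {"dx":0,"dy":0,"dz":-0.001,"yaw":0},
  {"dx":0,"dy":0,"dz":-0.002,"yaw":0},
  {"dx":0,"dy":0,"dz":-0.002,"yaw":0},
])

```text
time_s: 33.9
eef_pos: [0.6039, -0.0809, -0.0198]
tool_rot: [-169.4, 89.8, 52.3]
ft_force: [-0.3, 0.7, -1.0]
width: 0.057
```

Run:
```python
from h import *
s=bot.get_state();print(s["eef_pos"],s["ft_force"])
save(grab("scene"),"s29.png",(270,180,390,290),6)
```

```text
[ 0.60392558 -0.08092613 -0.01984755] [-0.32327439  0.6644939  -1.00557226]
```

View pics/s29.png

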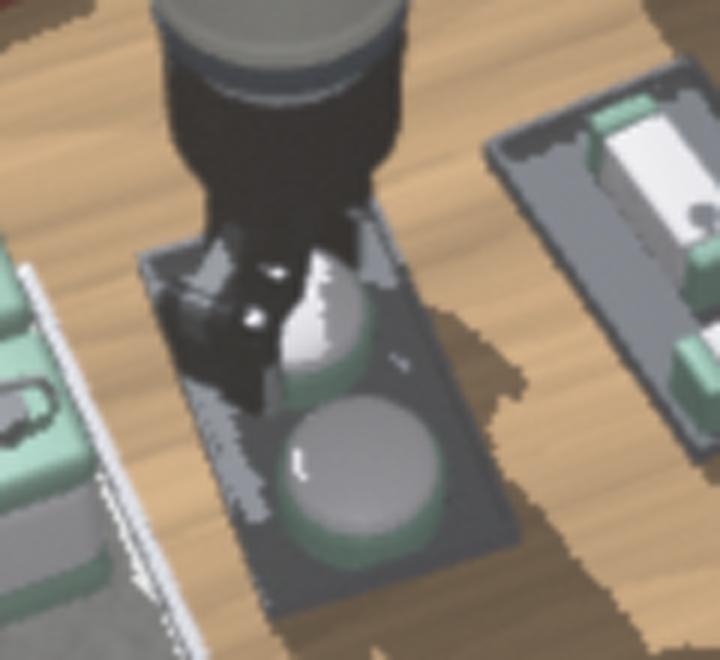

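Practically on the floor and clear of the walls. Releasing with a small opening, then rising.

Emit:
play_rows([
  {"dx":0,"dy":0,"dz":-0.0005,"yaw":0},
  {"dx":0,"dy":0,"dz":0,"yaw":0},
  {"dx":0,"dy":0,"dz":0,"yaw":0},
  {"dx":0,"dy":0,"dz":0.004,"yaw":0},
  {"dx":0,"dy":0,"dz":0.01,"yaw":0},
], fingers=77)

```text
time_s: 34.45
eef_pos: [0.6037, -0.0809, -0.0097]
tool_rot: [-161.4, 89.8, 60.3]
ft_force: [-0.1, -0.6, 0.6]
width: 0.0659
```

Emit:
play_rows([
  {"dx":0,"dy":0,"dz":0.02,"yaw":0},
  {"dx":0,"dy":0,"dz":0.05,"yaw":0},
  {"dx":0,"dy":0,"dz":0.09,"yaw":0},
  {"dx":0,"dy":0,"dz":0.13,"yaw":0},
  {"dx":0,"dy":0,"dz":0.16,"yaw":0},
])

```text
time_s: 34.95
eef_pos: [0.6045, -0.081, 0.1536]
tool_rot: [169.5, 89.7, 31.2]
ft_force: [0.1, 0.6, -0.0]
width: 0.0658
```

Emit:
play_rows([
  {"dx":-0.04,"dy":0.01,"dz":0.02,"yaw":0},
  {"dx":-0.08,"dy":0.02,"dz":0.04,"yaw":0},
  {"dx":-0.12,"dy":0.03,"dz":0.06,"yaw":0},
  {"dx":-0.16,"dy":0.04,"dz":0.08,"yaw":0},
  {"dx":-0.2,"dy":0.05,"dz":0.08,"yaw":0},
])

```text
time_s: 35.45
eef_pos: [0.4044, -0.0308, 0.2362]
tool_rot: [151.1, 89.4, 12.8]
ft_force: [0.5, 0.8, -0.1]
width: 0.0657
```

Emit:
play_rows([
  {"dx":0,"dy":0,"dz":0,"yaw":0},
  {"dx":0,"dy":0,"dz":0,"yaw":0},
  {"dx":0,"dy":0,"dz":0,"yaw":0},
  {"dx":0,"dy":0,"dz":0,"yaw":0},
  {"dx":0,"dy":0,"dz":0,"yaw":0},
])

```text
time_s: 35.95
eef_pos: [0.4051, -0.031, 0.2359]
tool_rot: [152.4, 89.4, 14.1]
ft_force: [0.1, 0.6, -0.5]
width: 0.0659
```

Run:
```python
from h import *
s=bot.get_state();print(s["eef_pos"],s["ft_force"])
save(grab("scene"),"s30.png",(220,150,480,310),3);save(grab("top"),"t30.png",(160,70,460,210),2.6)
```

```text
[ 0.40508171 -0.03102131  0.23592034] [ 0.08466293  0.57192652 -0.5366441 ]
```

View pics/s30.png

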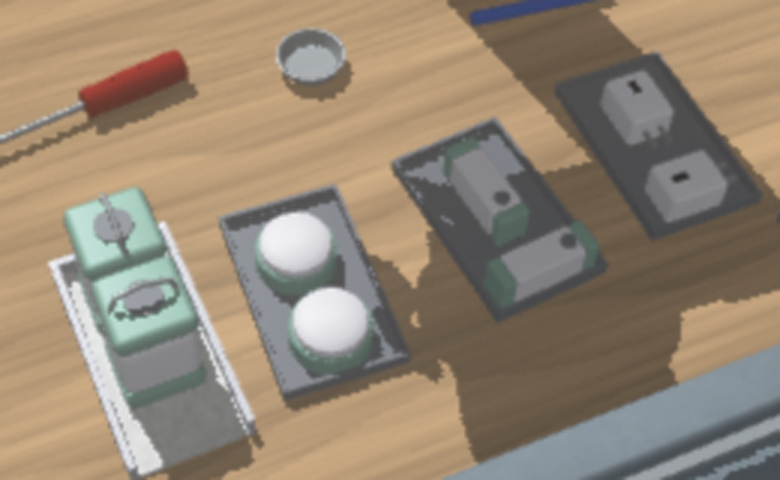

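View pics/t30.png

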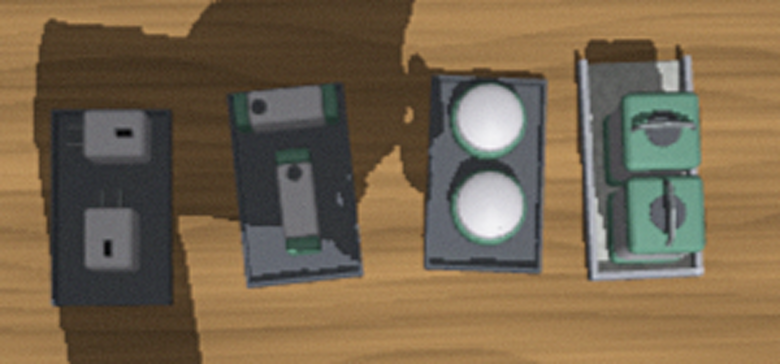

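Both views show both lanterns upright in the lane at the stop and all three lights flat in their matching trays. The gripper is clear, at z=0.24. Handing in.

Run:
```python
from h import *
print(bot.close_job(), bot.get_state()["time_s"])
```

```text
the job is handed in; nothing more can be done
the job is handed in; nothing more can be done
```

The table is cleared and the job was handed in at about 36 s. The hand-in reports no verdict, so the results below are from my own checks.

**Lanterns:** I pulled the old lantern to the front stop and stood the new one behind it. The top camera put the old one at lane x ≈ −0.047 and the new one at x ≈ +0.012, both within 1 mm of the lane's centre line. Their centres are about 59 mm apart, inside the 50–77 mm allowed.

**Lights and plug:** The plug block, bar light and round light are each in the tray that holds their kind. The last scene and top pictures show all three lying flat. I judged this by eye and did not measure their final positions.

**Release:** The gripper let go of everything and is clear of it all, at z ≈ 0.24 m with no meaningful force on it.

Some things went wrong or disagreed on the way:
- **New lantern leaned:** While I lowered it, it touched something, most likely the old lantern's edge. Forces reached about 35 N and it leaned about 14°, well under the 35° limit. It stood upright again when released, and the old one stayed in place.
- **First plug grasp missed:** The visible fingertips sit roughly 25–30 mm behind the reported TCP, so the fingers closed above the block. I allowed for that in the later grasps.
- **Lantern grip height:** The same offset means I probably gripped both lanterns near or above the top of the 40–70 mm band. I did not check the height.
- **Firm touchdown:** The plug block was pressed onto its tray floor with about 33 N.

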